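# Put the power banks on charge

## Robot

A 6-joint arm with a two-finger parallel gripper is mounted at the origin on the work surface. World frame = base frame: x ahead of the robot, y to its left, z up, the work surface at z = 0. Lengths are in m, angles in degrees, forces in N, time in s.
With the tool pointing down it reaches from about 0.3 to 0.775 m from the base axis. Payload 14.6 kg.
Tool frame: the origin (TCP) lies at the very end of the fingers, on their centre line; the grasp point (between the pads) lies 19 mm behind it; z points along the fingers, y is the line along which they close (so a half turn about z gives the same grasp; the last joint's range is limited). The gripper opens to 85 mm and grips with 20 to 120 N. Pads are 22 mm wide; open, the fingers measure 114 mm over their backs; the gripper's body (76 mm by 85 mm) begins 54 mm behind the grasp point. The pads swing forward as they close: fully open they stand 13 mm farther back than shut.
Start: joints at [-67.07, 17.183, 87.147, -0, 75.671, -3.816], TCP at [0.248, -0.491, 0.21] pointing down, gripper open.
Joint ranges: [-173.82, 173.82], [-45.26, 126.66], [13.44, 144.39], [-59.66, 239.66], [0, 175.72], [-146.38, 146.38]. Speed limits (degrees/s): [127.2, 127.2, 147.25, 180, 180, 180].

## Interface

Orientations are given as [roll, pitch, yaw] about the fixed x, y, z axes, in that order (R = Rz(yaw) Ry(pitch) Rx(roll)).
In Python, from bench import bot gives the robot as it stands.
- The arm moves only by the tool servo_tool, never from a script. Its arguments are lists of equal length, an entry for each row: "slide": the shift along the tool's x, y, z in m, a list of three; "rot": the turn, a rotation vector about the tool's x, y, z in rad, a list of three; "fingers": the opening, from 0 (shut) to 1 (fully open). A call has exactly 5 rows; each row is the pose to reach, as a shift and turn from the pose commanded when the call began, along the tool's axes at that moment; what a row does not reach only later rows make up. A row lasts 1/10 s, in which the tool goes at most 50 mm and 8.59 degrees, less where a joint would pass 70% of its speed; a pose out of reach is approached as far as the arm can. A call with a gripper value outside its range is refused whole. The fingers move at their own pace and stop on an object; the grip force is fixed at half the most. Time passes only in rows, so rows that repeat a pose let the fingers close, or fill a call up. It gives the time, the measured TCP pose, the force, the opening and the grip force at its end, in the units of the state.
- bot.sense(): the state, without advancing time (a new reading comes with each control period).
- bot.get_image(name): name is "scene" or "side" or "wrist"; returns (picture, depth): 384x512x3 uint8, blue, green, red; 384x512 float32, m along the optical axis (not along the pixel's ray), 0 where there is no reading.
- bot.camera_info(name): a dict with "K" (3x3 intrinsics, pixels), "k1" (the pictures are not rectified: a ray, as slopes to the right and down, at radius r is drawn at 1 + k1 r^2 times it, then the intrinsics apply), "pose" (4x4, takes a point from camera to world coordinates); the wrist camera has in their place "T_tool_cam" (4x4, takes a point from camera to tool coordinates, whose origin is the TCP and whose axes are the flange's). Camera axes: x right, y down, z forward; pixel columns grow to the right and rows downward; lengths in m; the calibration is good to about 2 mm. A picture is of the moment at which its call begins: read the wrist's pose just before it. camera_info takes no time and is no camera call.
- bot.job_done(): hands the job in; it is judged then, once.
The state is a dict: "clock": time; "joint_positions": joint angles; "dq": joint speeds; "joint_torque": joint torques, N m; "position": TCP position; "eef_rot": TCP orientation; "ft_force": force on the tool from outside, world axes, zero at the start; "wrist_torque": the same for the moment, N m; "finger_gap": finger opening in m; "finger_force": force on a finger pad.
Only numpy, scipy, OpenCV 4.12 (cv2) and the standard library are available. Lean on these libraries where they do the work, as an engineer would, in place of code of your own. Each camera call takes 0.05 s, during which the arm holds its last target. There are 200 camera calls.

## Task

Get the power banks charging: first move the marble jar out of the drawer's way and stand it wholly on the round cork mat, then pull the drawer out to its stop and slide every power bank in it straight up out of its slot and stand it on its long edge right down in a bay of the charging dock. When all of them are docked press the dock's button fully down to switch it on; leave the drawer pushed fully shut and the jar standing on its mat, and do not disturb the vase, the figurine or the remotes.

Things in the scene. Friction and masses are not known exactly. Their poses are not given: they have to be found in the camera images.
- drawer (a joint): the drawer of the walnut unit: 0 shut, 0.170 (m) at its stop, fully out; slides straight out towards the unit's own -x, about 2 N of friction, stays where it is left. Plywood sides 50 mm and wooden front panel 112 mm above the shelf, panel 14 mm thick. Inside, a rubber insert with four parallel slots 44 mm apart, running front to back, for one power bank each
- slot0 (a point): middle of the floor of slot 0 in the drawer's rubber insert (0 at the unit's +y), 20 mm above the shelf, moves with the drawer: 17 mm wide, 152 mm long, 30 mm deep; it may hold a power bank or be empty. Axes as the unit's
- slot1 (a point): middle of the floor of slot 1 in the drawer's rubber insert (0 at the unit's +y), 20 mm above the shelf, moves with the drawer: 17 mm wide, 152 mm long, 30 mm deep; it may hold a power bank or be empty. Axes as the unit's
- slot2 (a point): middle of the floor of slot 2 in the drawer's rubber insert (0 at the unit's +y), 20 mm above the shelf, moves with the drawer: 17 mm wide, 152 mm long, 30 mm deep; it may hold a power bank or be empty. Axes as the unit's
- slot3 (a point): middle of the floor of slot 3 in the drawer's rubber insert (0 at the unit's +y), 20 mm above the shelf, moves with the drawer: 17 mm wide, 152 mm long, 30 mm deep; it may hold a power bank or be empty. Axes as the unit's
- drawer_handle (a point): middle of the brass bar handle of the drawer (moves with it): a level round bar, 11 mm thick, 110 mm long, 88 mm above the shelf, its axis 35 mm in front of the panel, on two posts 47 mm either side of its middle. Axes as the unit's
- cabinet: the walnut drawer unit, fixed on the shelf, 230 deep (x), 210 wide (y), 125 mm high; origin at the centre of its underside, x from front to back, y to the left for one facing its front from -x, z up. The outside of the shut drawer's panel is at its x = -0.129
- bank0: a slim aluminium power bank: a flat slab 140 long (x), 14 thick (y), 70 mm high (z), edges rounded by 4 mm, about 0.22 kg, all alike; two to four are present. Origin at the middle of the long edge it stands on, z up. At the start it stands in a slot inside the shut drawer, lower edge 20 mm above the shelf, upper 40 mm free
- bank1: a slim aluminium power bank: a flat slab 140 long (x), 14 thick (y), 70 mm high (z), edges rounded by 4 mm, about 0.22 kg, all alike; two to four are present. Origin at the middle of the long edge it stands on, z up. At the start it stands in a slot inside the shut drawer, lower edge 20 mm above the shelf, upper 40 mm free
- bank2: a slim aluminium power bank: a flat slab 140 long (x), 14 thick (y), 70 mm high (z), edges rounded by 4 mm, about 0.22 kg, all alike; two to four are present. Origin at the middle of the long edge it stands on, z up. At the start it stands in a slot inside the shut drawer, lower edge 20 mm above the shelf, upper 40 mm free
- bank3: a slim aluminium power bank: a flat slab 140 long (x), 14 thick (y), 70 mm high (z), edges rounded by 4 mm, about 0.22 kg, all alike; two to four are present. Origin at the middle of the long edge it stands on, z up. At the start it stands in a slot inside the shut drawer, lower edge 20 mm above the shelf, upper 40 mm free
- dock: the black charging dock, fixed: a block 172 long (x), 190 wide (y), 44 mm high with four open bays side by side along y, and on its -x side a ledge 44 mm deep, 28 mm high with the push button. Origin under the middle of the bays, on the shelf; z up. A power bank goes into each bay on its long edge; once down its lower edge is 12 mm and its top 82 mm above the shelf
- bay0 (a point): middle of the floor of bay 0 of the dock (0 is at +y of the dock, 3 at -y, 46 mm apart), 12 mm above the shelf; the bay is 156 long (x), 22 wide (y), 32 mm deep; axes as the dock's
- bay1 (a point): middle of the floor of bay 1 of the dock (0 is at +y of the dock, 3 at -y, 46 mm apart), 12 mm above the shelf; the bay is 156 long (x), 22 wide (y), 32 mm deep; axes as the dock's
- bay2 (a point): middle of the floor of bay 2 of the dock (0 is at +y of the dock, 3 at -y, 46 mm apart), 12 mm above the shelf; the bay is 156 long (x), 22 wide (y), 32 mm deep; axes as the dock's
- bay3 (a point): middle of the floor of bay 3 of the dock (0 is at +y of the dock, 3 at -y, 46 mm apart), 12 mm above the shelf; the bay is 156 long (x), 22 wide (y), 32 mm deep; axes as the dock's
- dock_button (a joint): the dock's push button: 0 up, 0.006 (m) fully down; springs back, about 5 N to push right down
- dock_button_top (a point): centre of the top of the white round button (26 mm across) in an aluminium collar on the dock's ledge, 108 mm from the dock's origin towards -x; 50 mm above the shelf, 10 mm above the collar (44 mm across)
- jar: the blue glass jar of marbles with a clipped-on steel lid, one piece: body 86 mm across up to 36 mm high, narrowing to a 56 mm neck, lid 60 mm across from 62 to 84 mm high (its top); about 0.35 kg. Origin at the centre of its underside, z up. It starts on the shelf right in front of the drawer, in its way
- mat: the round cork mat lying fixed on the shelf, 140 mm across and 4 mm thick; origin at the centre of its underside
- vase: bystander: black ceramic vase, 100 mm across and 180 mm high; origin at the centre of its underside
- figurine: bystander: brass-tone figurine on a 64 mm round foot, 135 mm high; origin at the centre of its underside
- remotes: bystander: grey silicone holder, 75 x 115 mm, with two beige remotes standing in it, 180 mm high in all; origin at the centre of its underside
Things that resemble listed ones, but are neither listed nor needed, are in the scene too. Several things have the shape of the mat; the one meant has the colours described above. Leave any pink look-alike of the jar alone.

How it is judged (in metres and radians):
On the way, in this order (a step that is already met when the one before it is completed fails the run):
1. the jar stands on the mat, the drawer not yet pulled (horizontal distance between jar and mat below 0.03 m and angle between jar's own z axis and vertical below 0.12 rad and height (world z) of jar below 0.01 m and linear speed of jar below 0.02 m/s and value of joint drawer below 0.02 m), for 0.2 s.
2. the drawer is out at its stop (value of joint drawer above 0.162 m), for 0.2 s.
3. every power bank stands down in a bay of the dock (x of bank0 in the frame of dock between -0.012 and 0.012 m and y of bank0 in the frame of dock between -0.085 and 0.085 m and z of bank0 in the frame of dock between 0.006 and 0.02 m and angle between each of bank0, bank1, bank2, bank3's own z axis and vertical below 0.35 rad and linear speed of each of bank0, bank1, bank2, bank3 below 0.03 m/s and x of bank1 in the frame of dock between -0.012 and 0.012 m and y of bank1 in the frame of dock between -0.085 and 0.085 m and z of bank1 in the frame of dock between 0.006 and 0.02 m and x of bank2 in the frame of dock between -0.012 and 0.012 m and y of bank2 in the frame of dock between -0.085 and 0.085 m and z of bank2 in the frame of dock between 0.006 and 0.02 m and x of bank3 in the frame of dock between -0.012 and 0.012 m and y of bank3 in the frame of dock between -0.085 and 0.085 m and z of bank3 in the frame of dock between 0.006 and 0.02 m), for 0.2 s.
4. the dock's button is pressed fully down with every power bank docked (all of step 3 and value of joint dock_button above 0.0045 m), for 0.05 s.
At the end, for the whole second after the job is handed in: every power bank stands on its long edge in a dock bay (within 8 mm of its floor, 12 mm of its middle lengthwise, leaning under 20 degrees), at rest; drawer shut to within 6 mm; jar upright on the mat, centres within 30 mm; button up again (all of step 3 and horizontal distance between jar and mat below 0.03 m and angle between jar's own z axis and vertical below 0.12 rad and height (world z) of jar below 0.01 m and linear speed of jar below 0.02 m/s and value of joint drawer below 0.006 m and value of joint dock_button below 0.002 m); the robot touches nothing.
It fails at once if the vase is shifted by more than 30 mm or tipped over (distance of vase from where it was at the start of the episode above 0.03 m or angle between vase's own z axis and vertical above 0.3 rad).
It fails at once if the figurine is shifted by more than 30 mm or tipped over (distance of figurine from where it was at the start of the episode above 0.03 m or angle between figurine's own z axis and vertical above 0.3 rad).
It fails at once if the remote holder is shifted by more than 30 mm or tipped over (distance of remotes from where it was at the start of the episode above 0.03 m or angle between remotes's own z axis and vertical above 0.3 rad).
Of bank0, bank1, bank2, bank3 only 2 to 4 are there at a start; the rules pass over those that are not, and their reading is None.
At some moment in a run one of jar may be knocked a few centimetres aside while the robot is not near it.
It also fails if it takes over 210 s, if anything falls off the work surface, if the arm or the gripper's body presses on something with over 40 N, if the wrist force passes 120 N, or if a joint passes its speed limit or range.

## Working session

There is one attempt and no reset: what is moved stays moved. The work goes in short steps, Python scripts to look and compute and a tool call to move; the robot and the scene stay as the last step left them, time stands still between calls to the robot, and variables do not carry over. Pictures are saved under pics/ and viewed, at most 14 in all, crops included, and the job is handed in when it is done.

Besides the shell and the picture viewer there is one more tool, called after "Call:" as name(argument=value, ...) on one line, values as JSON. servo_tool: Moves the arm, as the interface text tells. Its arguments: {"type":"object","properties":{"slide":{"type":"array","items":{"type":"array","items":{"type":"number"}}},"rot":{"type":"array","items":{"type":"array","items":{"type":"number"}}},"fingers":{"type":"array","items":{"type":"number"}}},"required":["slide","rot","fingers"]}

```bash
mkdir -p pics
cat > h.py <<'E'
import numpy as np, cv2, json
from bench import bot
from scipy.spatial.transform import Rotation as R
def info(n):
    c=bot.camera_info(n); K=np.array(c["K"])
    if n=="wrist":
        s=bot.sense(); T=np.eye(4); T[:3,:3]=R.from_euler('xyz',s["eef_rot"],degrees=True).as_matrix(); T[:3,3]=s["position"]
        P=T@np.array(c["T_tool_cam"])
    else: P=np.array(c["pose"])
    return K,c["k1"],P
def grab(n):
    I=info(n); im,d=bot.get_image(n); return im,d,I
def rays(uv,I):
    K,k1,P=I; uv=np.atleast_2d(np.array(uv,float))
    p=cv2.undistortPoints(uv[:,None],K,np.array([k1,0,0,0,0.]))[:,0]
    return np.c_[p,np.ones(len(p))]@P[:3,:3].T, P[:3,3]
def onz(uv,z,I):
    d,o=rays(uv,I); return o+d*((z-o[2])/d[:,2])[:,None]
def cloud(d,I):
    h,w=d.shape; v,u=np.mgrid[:h,:w]
    r,o=rays(np.c_[u.ravel(),v.ravel()],I); X=(o+r*d.reshape(-1,1)).reshape(h,w,3); X[d==0]=np.nan; return X
E
python3 - <<'E'
from h import *
s=bot.sense();print(s)
for n in("scene","side","wrist"):
    im,d,I=grab(n);cv2.imwrite(f"pics/{n}0.png",im);np.savez(f"{n}0.npz",im=im,d=d,K=I[0],k1=I[1],P=I[2]);print(n,I[2][:3,3].round(3),I[2][:3,2].round(2),I[0][0,0],I[1])
E
```

```text
{'clock': 0.0, 'joint_positions': array([-6.70717621e+01,  1.72171883e+01,  8.71804328e+01,  1.84488670e-03,
        7.56721983e+01, -3.81763387e+00]), 'dq': array([ 0.04314302,  0.03776994,  0.05115257, -0.10560673, -0.02429099,
       -0.05389459]), 'joint_torque': array([ 1.74005068e-03, -5.43502414e+01, -3.61791265e+01, -4.68739790e-05,
        4.01523896e-03, -9.78518301e-06]), 'position': array([ 0.24740434, -0.49091464,  0.20940543]), 'eef_rot': array([-1.79930455e+02, -6.43161854e-03,  2.67454102e+01]), 'ft_force': array([-0.06739616,  0.20751958, -0.17629807]), 'wrist_torque': array([-0.00359125,  0.04111442, -0.00312927]), 'finger_force': 0.0, 'finger_gap': 0.08520614051325139}
scene [ 1.241 -0.369  0.65 ] [-0.71  0.42 -0.57] 367.6095311704833 0.04142382112672513
side [0.339 0.729 0.842] [ 0.21 -0.67 -0.71] 400.5605428765708 -0.09299872983016559
wrist [ 0.318 -0.456  0.374] [-0.27 -0.14 -0.95] 306.269859223472 -0.0725619566934628
```

View pics/scene0.png

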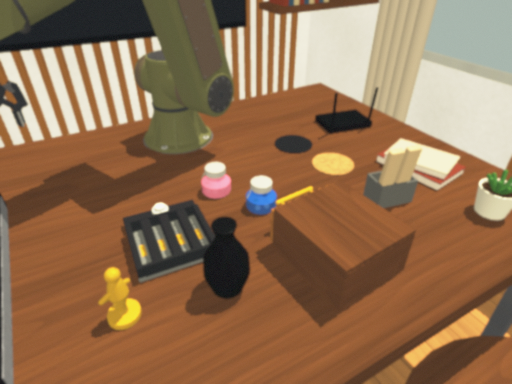

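View pics/side0.png

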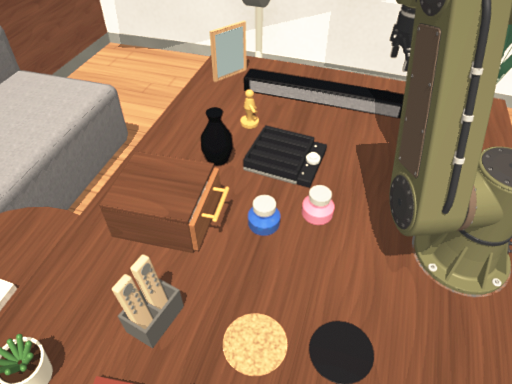

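Scene: blue jar at (261,195) in the scene view and (264,214) in the side view, with a pink look-alike beside it. There are two mat shapes. The cork-coloured one is at scene (333,163), side (255,343). The black disc at side (341,350) is the decoy. Next I measure the jar, mat, cabinet and dock.

```bash
cat > m1.py <<'E'
from h import *
def L(n):
    z=np.load(f"{n}0.npz");return z["im"],z["d"],(z["K"],float(z["k1"]),z["P"])
for n in("side","scene"):
    im,d,I=L(n);X=cloud(d,I);hsv=cv2.cvtColor(im,cv2.COLOR_BGR2HSV);H,S,V=cv2.split(hsv)
    x,y,z=X[...,0],X[...,1],X[...,2]
    # cork mat & blue jar
    def blobs(m,mn=150):
        m=cv2.morphologyEx(m.astype(np.uint8),cv2.MORPH_OPEN,np.ones((3,3)))
        nn,lab,st,c=cv2.connectedComponentsWithStats(m)
        return [(lab==i,c[i],st[i,4]) for i in range(1,nn) if st[i,4]>=mn]
    for m,c,a in blobs((H>12)&(H<30)&(S>110)&(V>150)&(z<0.02)&(z>-0.01)):
        vu=np.argwhere(m)[:,::-1];p=onz(vu,0.004,I);print(n,"cork",c.round(),a,((p.min(0)+p.max(0))/2).round(4),np.ptp(p,axis=0).round(3),"depth z",np.nanmedian(z[m]).round(4))
    for m,c,a in blobs((H>100)&(H<130)&(S>120)&(V>60),60):
        print(n,"blue",c.round(),a,[np.nanmedian(X[m][:,i]).round(3) for i in range(3)])
        cx,cy=[np.nanmedian(X[m][:,i]) for i in range(2)]
        lid=(z>0.078)&(z<0.092)&(np.hypot(x-cx,y-cy)<0.08)
        q=X[lid];print("  lid",len(q),np.median(q,0).round(4),((q.min(0)+q.max(0))/2).round(4),np.ptp(q,axis=0).round(3))
    # cabinet top
    for m,c,a in blobs((z>0.118)&(z<0.132)&(x>0.2)&(x<1.1),800):
        r=cv2.minAreaRect(X[m][:,:2].astype(np.float32));print(n,"top",c.round(),a,r,cv2.boxPoints(r).round(3).tolist(),np.median(X[m][:,2]).round(4))
    for m,c,a in blobs((z>0.037)&(z<0.05)&(V<75)&(x>0.1),150):
        r=cv2.minAreaRect(X[m][:,:2].astype(np.float32));print(n,"dock",c.round(),a,r,cv2.boxPoints(r).round(3).tolist())
    for m,c,a in blobs((z>0.044)&(z<0.058)&(V>170)&(S<60),15):
        print(n,"btn",c.round(),a,onz([c],0.05,I).round(4))
    for m,c,a in blobs((H>12)&(H<35)&(S>120)&(V>120)&(z>0.075)&(z<0.1),8):
        q=X[m];print(n,"handle",c.round(),a,q.mean(0).round(4),cv2.boxPoints(cv2.minAreaRect(q[:,:2].astype(np.float32))).round(3).tolist())
    for nm,(lo,hi) in dict(tall=(0.135,0.2)).items():
        for m,c,a in blobs((z>lo-.01)&(z<hi)&(x>0.2)&(x<1.1)&(abs(y)<.8),30): print(n,nm,c.round(),a,np.median(X[m],0).round(3),np.ptp(X[m],axis=0).round(3))
E
python3 m1.py; python3 -c "
import cv2;im=cv2.imread('pics/side0.png');cv2.imwrite('pics/c1.png',cv2.resize(im[100:384,90:380],None,fx=2,fy=2,interpolation=2))"
```

```text
side cork [249. 122.] 184 [ 0.7019 -0.3699  0.004 ] [0.072 0.08  0.   ] depth z 0.0149
side blue [263. 223.] 538 [np.float64(0.511), np.float64(0.087), np.float64(0.041)]
  lid 348 [0.5186 0.0627 0.0862] [0.5194 0.0581 0.0847] [0.059 0.06  0.013]
side top [159. 187.] 5333 ((0.7866458296775818, 0.11072462052106857), (0.23332414031028748, 0.21158906817436218), 4.541435718536377) [[0.6620000004768372, 0.2070000022649765], [0.6790000200271606, -0.004000000189989805], [0.9110000133514404, 0.014000000432133675], [0.8949999809265137, 0.22499999403953552]] 0.1262
side dock [279. 150.] 1541 ((0.5492410659790039, -0.21377450227737427), (0.19073785841464996, 0.17256878316402435), 85.83545684814453) [[0.4560000002384186, -0.30300000309944153], [0.628000020980835, -0.3149999976158142], [0.6420000195503235, -0.125], [0.4699999988079071, -0.1120000034570694]]
side btn [232.  64.] 18 [[ 0.8692 -0.6603  0.05  ]]
side btn [220.  68.] 18 [[ 0.8999 -0.6161  0.05  ]]
side btn [313. 156.] 43 [[ 0.4431 -0.203   0.05  ]]
side btn [318. 209.] 116 [[0.3863 0.0067 0.05  ]]
side btn [ 39. 378.] 42 [[0.816  0.60
[... 6827 characters left out ...]
17.] 9 [ 0.6769 -0.0018  0.0921] [[0.6710000038146973, -0.0020000000949949026], [0.6840000152587891, -0.004000000189989805], [0.6840000152587891, -0.0010000000474974513], [0.671999990940094, 0.0]]
scene handle [116. 292.] 285 [ 0.7111 -0.3676  0.0862] [[0.6840000152587891, -0.34200000762939453], [0.7039999961853027, -0.39800000190734863], [0.7300000190734863, -0.3889999985694885], [0.7099999785423279, -0.3330000042915344]]
scene tall [215. 109.] 303 [0.22  0.068 0.182] [0.038 0.108 0.051]
scene tall [402. 157.] 602 [0.701 0.384 0.156] [0.04  0.095 0.053]
scene tall [224. 236.] 881 [ 0.751 -0.158  0.162] [0.055 0.058 0.057]
scene tall [111. 273.] 133 [ 0.706 -0.365  0.131] [0.021 0.025 0.011]
```

View pics/c1.png

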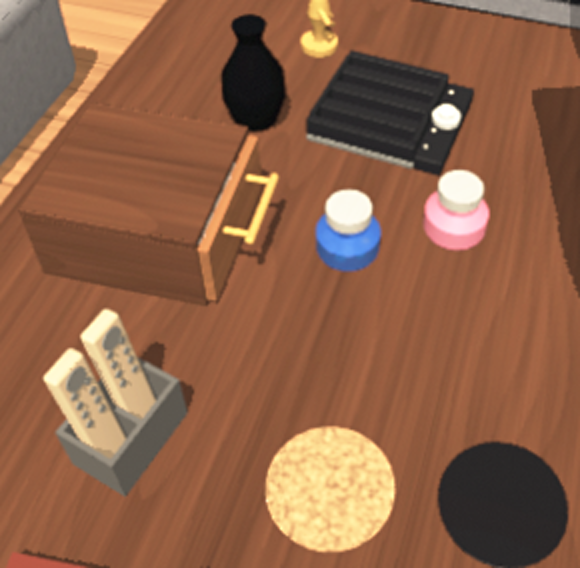

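Crop: blue jar at crop (348,230) and cork mat at (330,488) confirmed. The pink jar and the black disc are left alone. Next I move the wrist camera over the scene to refine these positions.

Call:
servo_tool(slide=[[0.036,-0.026,-0.008],[0.072,-0.052,-0.015],[0.108,-0.078,-0.022],[0.144,-0.104,-0.03],[0.18,-0.13,-0.036]], rot=[[0,0,0],[0,0,0],[0,0,0],[0,0,0],[0,0,0]], fingers=[1,1,1,1,1])

```text
clock: 0.65
position: [0.3502, -0.2924, 0.2463]
eef_rot: [180.0, -0.0, 26.7]
ft_force: [1.1, -0.6, -0.6]
finger_gap: 0.0854
finger_force: 0.0
```

Call:
servo_tool(slide=[[0.036,-0.026,-0.008],[0.072,-0.052,-0.015],[0.108,-0.078,-0.022],[0.144,-0.104,-0.03],[0.18,-0.13,-0.036]], rot=[[0,0,0],[0,0,0],[0,0,0],[0,0,0],[0,0,0]], fingers=[1,1,1,1,1])

```text
clock: 1.15
position: [0.4525, -0.0952, 0.2825]
eef_rot: [180.0, -0.0, 26.7]
ft_force: [0.5, -0.6, 0.1]
finger_gap: 0.0855
finger_force: 0.0
```

Call:
servo_tool(slide=[[0.02,-0.016,-0.004],[0.044,-0.032,-0.009],[0.066,-0.048,-0.014],[0.087,-0.065,-0.018],[0.087,-0.065,-0.018]], rot=[[0,0,0.13],[0,0,0.26],[0,0,0.38],[0,0,0.467],[0,0,0.467]], fingers=[1,1,1,1,1])

```text
clock: 1.65
position: [0.5011, 0.0024, 0.3]
eef_rot: [-180.0, 0.0, -0.0]
ft_force: [-0.1, 0.6, 0.1]
finger_gap: 0.0854
finger_force: 0.0
```

```bash
cat > m2.py <<'E'
from h import *
def blobs(m,mn=150):
    m=cv2.morphologyEx(m.astype(np.uint8),cv2.MORPH_OPEN,np.ones((3,3)))
    nn,lab,st,c=cv2.connectedComponentsWithStats(m)
    return [(lab==i,c[i],st[i,4]) for i in range(1,nn) if st[i,4]>=mn]
def hull(m): return np.argwhere(m)[:,::-1].astype(float)
if __name__=="__main__":
    s=bot.sense();print(s["clock"],s["position"].round(4),s["eef_rot"].round(2),s["joint_positions"].round(1))
    im,d,I=grab("wrist");cv2.imwrite("pics/w1.png",im);np.savez("wrist1.npz",im=im,d=d,K=I[0],k1=I[1],P=I[2])
    X=cloud(d,I);H,S,V=cv2.split(cv2.cvtColor(im,cv2.COLOR_BGR2HSV));z=X[...,2]
    print("floor",np.nanmedian(z[abs(z)<.02]).round(4))
    for m,c,a in blobs((H>100)&(H<130)&(S>120)&(V>60),60):
        cx,cy=np.nanmedian(X[m][:,:2],axis=0);q=X[(z>0.076)&(z<0.092)&(np.hypot(X[...,0]-cx,X[...,1]-cy)<0.06)]
        print("blue",c.round(),a,"lid",len(q),((q.min(0)+q.max(0))/2).round(4),np.ptp(q,axis=0).round(3))
    for m,c,a in blobs((z>0.118)&(z<0.132),500): print("top",c.round(),cv2.boxPoints(cv2.minAreaRect(X[m][:,:2].astype(np.float32))).round(4).tolist())
    for m,c,a in blobs((z>0.037)&(z<0.05)&(V<75),400): print("dock",c.round(),a,cv2.minAreaRect(X[m][:,:2].astype(np.float32)),cv2.boxPoints(cv2.minAreaRect(X[m][:,:2].astype(np.float32))).round(4).tolist())
    for m,c,a in blobs((z>0.043)&(z<0.058)&(V>150)&(S<70),30): print("btn",c.round(),a,onz([c],.05,I).round(4))
    for m,c,a in blobs((H>12)&(H<35)&(S>100)&(V>110)&(z>0.07)&(z<0.11),30): print("brass",c.round(),a,cv2.boxPoints(cv2.minAreaRect(X[m][:,:2].astype(np.float32))).round(4).tolist())
    for n in("side","scene","wrist"):
        if n!="wrist": q=np.load(f"{n}0.npz");im,I=q["im"],(q["K"],float(q["k1"]),q["P"])
        H,S,V=cv2.split(cv2.cvtColor(im,cv2.COLOR_BGR2HSV))
        for m,c,a in blobs((H>10)&(H<32)&(S>70)&(V>165),500):
            p=onz(hull(m),.004,I);e,r=cv2.minEnclosingCircle(p[:,:2].astype(np.float32));print(n,"cork",c.round(),a,np.round(e,4),round(r,4),p.mean(0).round(4))
E
python3 m2.py
```

```text
1.65 [0.5011 0.0024 0.3   ] [-1.7998e+02  0.0000e+00 -3.0000e-02] [-3.9  7.7 86.7  0.  85.6 86.1]
floor 0.0007
dock [414. 113.] 9804 ((0.5525346398353577, -0.21508049964904785), (0.189342200756073, 0.17174594104290009), 85.40398406982422) [[0.4593999981880188, -0.3025999963283539], [0.6305000185966492, -0.31630000472068787], [0.6456999778747559, -0.12759999930858612], [0.47450000047683716, -0.11379999667406082]]
btn [397. 190.] 256 [[ 0.4462 -0.2055  0.05  ]]
btn [266. 211.] 467 [[ 0.4142 -0.0163  0.05  ]]
brass [181.  47.] 1011 [[0.6152999997138977, 0.1565999984741211], [0.6254000067710876, 0.037300001829862595], [0.6664999723434448, 0.040800001472234726], [0.6564000248908997, 0.16009999811649323]]
brass [128.  34.] 155 [[0.6316999793052673, 0.15360000729560852], [0.6331999897956848, 0.13989999890327454], [0.6585999727249146, 0.14259999990463257], [0.6571000218391418, 0.15629999339580536]]
brass [127.  52.] 72 [[0.6207000017166138, 0.15520000457763672], [0.6241000294685364, 0.13899999856948853], [0.631600022315979, 0.1404999941587448], [0.6281999945640564, 0.15680000185966492]]
side
[... 416 characters left out ...]
[-0.5159  1.7421  0.004 ]
scene cork [399. 166.] 1063 [0.5746 0.5787] 0.1534 [0.5707 0.5673 0.004 ]
scene cork [333. 163.] 837 [0.447  0.3879] 0.0794 [0.4475 0.3844 0.004 ]
scene cork [120. 301.] 1652 [ 0.6442 -0.3604] 0.0931 [ 0.6584 -0.3649  0.004 ]
scene cork [450. 335.] 1554 [1.055 0.164] 0.1105 [1.0587 0.1697 0.004 ]
wrist cork [397.  54.] 4592 [-0.66    2.1589] 1.6506 [-0.5159  1.7421  0.004 ]
wrist cork [399. 166.] 1063 [0.5746 0.5787] 0.1534 [0.5707 0.5673 0.004 ]
wrist cork [333. 163.] 837 [0.447  0.3879] 0.0794 [0.4475 0.3844 0.004 ]
wrist cork [120. 301.] 1652 [ 0.6442 -0.3604] 0.0931 [ 0.6584 -0.3649  0.004 ]
wrist cork [450. 335.] 1554 [1.055 0.164] 0.1105 [1.0587 0.1697 0.004 ]
```

View pics/w1.png

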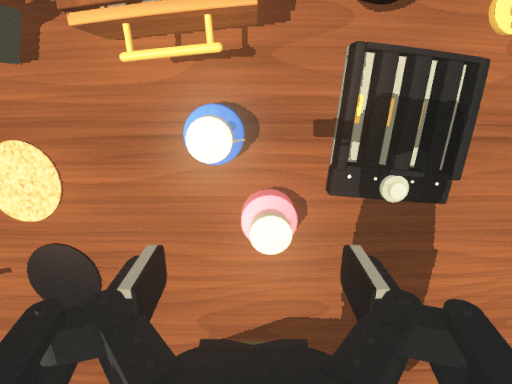

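Wrist view: blue jar lid at (209,139), cork mat at (25,181), handle at (170,50), dock at (410,120) with its button at (396,189). I still need the blue lid centre, then the grasp.

```bash
cat > lid.py <<'E'
from m2 import *
def lids(im,d,I):
    H,S,V=cv2.split(cv2.cvtColor(im,cv2.COLOR_BGR2HSV));X=cloud(d,I);z=X[...,2]
    out=[]
    for m,c,a in blobs((z>.077)&(z<.092)&(S<70)&(V>130),60):
        e,r=cv2.minEnclosingCircle(onz(hull(m),.084,I)[:,:2].astype(np.float32)); v,u=np.argwhere(m).mean(0).astype(int)
        k=np.zeros(m.shape,np.uint8);cv2.circle(k,(u,v),45,1,-1);hh=H[(k>0)&(S>110)&((H>95)&(H<140)|(H>150))]
        out.append((c.round(),a,np.round(e,4),round(r,4),"hue",np.median(hh) if len(hh) else None))
    return out
E
python3 - <<'E'
from lid import *
q=np.load("wrist1.npz")
for l in lids(q["im"],q["d"],(q["K"],float(q["k1"]),q["P"])):print(l)
print(cv2.cvtColor(q["im"],cv2.COLOR_BGR2HSV)[[112,115,135],[215,225,238]])
E
```

```text
(array([209., 139.]), np.int32(1790), array([0.5238, 0.0575]), 0.0302, 'hue', np.float64(109.0))
(array([270., 234.]), np.int32(1341), array([ 0.3938, -0.0214]), 0.0308, 'hue', np.float64(179.0))
[[107 108 245]
 [108 115 238]
 [110 115 232]]
```

Call:
servo_tool(slide=[[0.006,-0.014,0.04],[0.012,-0.028,0.08],[0.018,-0.042,0.12],[0.023,-0.055,0.15],[0.023,-0.055,0.17]], rot=[[0,0,0],[0,0,0],[0,0,0],[0,0,0],[0,0,0]], fingers=[1,1,1,1,1])

```text
clock: 2.2
position: [0.5226, 0.0555, 0.1274]
eef_rot: [180.0, 0.2, 0.1]
ft_force: [-0.1, -0.1, -0.3]
finger_gap: 0.0853
finger_force: 0.0
```

Call:
servo_tool(slide=[[0,0,0.02],[0,0,0.04],[0,0,0.06],[0,0,0.075],[0,0,0.082]], rot=[[0,0,0],[0,0,0],[0,0,0],[0,0,0],[0,0,0]], fingers=[1,1,1,1,1])

```text
clock: 2.7
position: [0.5226, 0.0544, 0.0466]
eef_rot: [180.0, 0.1, 0.0]
ft_force: [-0.4, 0.3, -0.3]
finger_gap: 0.0852
finger_force: 0.0
```

Call:
servo_tool(slide=[[0,0,0],[0,0,0],[0,0,0],[0,0,0],[0,0,0]], rot=[[0,0,0],[0,0,0],[0,0,0],[0,0,0],[0,0,0]], fingers=[0.5,0.5,0.5,0.5,0.5])

```text
clock: 3.2
position: [0.5241, 0.0551, 0.0493]
eef_rot: [180.0, -0.1, 0.0]
ft_force: [-1.8, -0.1, 6.3]
finger_gap: 0.0572
finger_force: 63.6
```

Call:
servo_tool(slide=[[0,0,-0.01],[0,0,-0.03],[0,0,-0.05],[0,0,-0.07],[0,0,-0.09]], rot=[[0,0,0],[0,0,0],[0,0,0],[0,0,0],[0,0,0]], fingers=[0.5,0.5,0.5,0.5,0.5])

```text
clock: 3.7
position: [0.5232, 0.0552, 0.1395]
eef_rot: [-180.0, -0.0, -0.0]
ft_force: [-0.3, -0.6, -3.3]
finger_gap: 0.0574
finger_force: 65.2
```

Run:
```python
from m2 import *
s=bot.sense();print(s["position"].round(4),s["finger_gap"],s["finger_force"],s["ft_force"])
im,d,I=grab("wrist");cv2.imwrite("pics/w2.png",im)
```

```text
[0.5232 0.0552 0.1395] 0.05735907939790817 65.24530291557312 [-0.34869915 -0.60904081 -3.25554679]
```

View pics/w2.png

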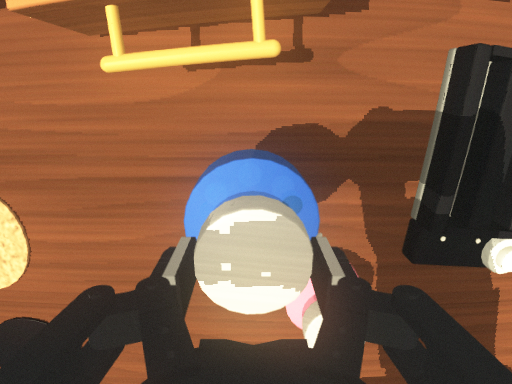

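Picture: the jar is held upright at (252,253), clear of the shelf. I now carry it to the mat.

Call:
servo_tool(slide=[[-0.007,-0.03,0],[-0.015,-0.062,0],[-0.023,-0.096,0],[-0.031,-0.13,0],[-0.039,-0.164,0]], rot=[[0,0,0],[0,0,0],[0,0,0],[0,0,0],[0,0,0]], fingers=[0.5,0.5,0.5,0.5,0.5])

```text
clock: 4.25
position: [0.4838, 0.2205, 0.138]
eef_rot: [180.0, 0.0, -0.0]
ft_force: [0.7, -0.5, -3.6]
finger_gap: 0.0574
finger_force: 65.4
```

Call:
servo_tool(slide=[[-0.008,-0.034,0],[-0.017,-0.07,0],[-0.026,-0.11,0],[-0.034,-0.145,0],[-0.039,-0.166,0]], rot=[[0,0,0],[0,0,0],[0,0,0],[0,0,0],[0,0,0]], fingers=[0.5,0.5,0.5,0.5,0.5])

```text
clock: 4.75
position: [0.4444, 0.3874, 0.1378]
eef_rot: [-180.0, 0.0, 0.1]
ft_force: [-0.2, 0.1, -3.8]
finger_gap: 0.0573
finger_force: 65.4
```

Call:
servo_tool(slide=[[0,0,0.02],[0,0,0.04],[0,0,0.06],[0,0,0.075],[0,0,0.08]], rot=[[0,0,0],[0,0,0],[0,0,0],[0,0,0],[0,0,0]], fingers=[0.5,0.5,0.5,0.5,0.5])

```text
clock: 5.25
position: [0.4449, 0.3847, 0.0563]
eef_rot: [179.9, 0.1, -0.0]
ft_force: [0.6, 0.9, -2.8]
finger_gap: 0.0571
finger_force: 65.6
```

Call:
servo_tool(slide=[[0,0,0.002],[0,0,0.004],[0,0,0.006],[0,0,0.006],[0,0,0.006]], rot=[[0,0,0],[0,0,0],[0,0,0],[0,0,0],[0,0,0]], fingers=[0.5,0.5,0.5,0.5,0.5])

```text
clock: 5.75
position: [0.4462, 0.3857, 0.0534]
eef_rot: [-179.9, -0.1, -0.0]
ft_force: [-0.5, 0.2, 6.6]
finger_gap: 0.0572
finger_force: 66.3
```

Call:
servo_tool(slide=[[0,0,0],[0,0,0],[0,0,0],[0,0,0],[0,0,-0.002]], rot=[[0,0,0],[0,0,0],[0,0,0],[0,0,0],[0,0,0]], fingers=[1,1,1,1,1])

```text
clock: 6.25
position: [0.4454, 0.3852, 0.0538]
eef_rot: [180.0, 0.0, -0.0]
ft_force: [-0.2, 0.8, 0.8]
finger_gap: 0.0853
finger_force: 0.0
```

Call:
servo_tool(slide=[[0,0,-0.02],[0,0,-0.06],[0,0,-0.1],[0,0,-0.14],[0,0,-0.17]], rot=[[0,0,0],[0,0,0],[0,0,0],[0,0,0],[0,0,0]], fingers=[1,1,1,1,1])

```text
clock: 6.75
position: [0.4457, 0.3854, 0.227]
eef_rot: [-179.9, -0.1, -0.0]
ft_force: [0.2, -0.1, 0.2]
finger_gap: 0.0853
finger_force: 0.0
```

Call:
servo_tool(slide=[[0.03,0.04,0],[0.06,0.08,0],[0.09,0.12,0],[0.12,0.16,0],[0.13,0.19,0]], rot=[[0,0,-0.14],[0,0,-0.28],[0,0,-0.42],[0,0,-0.56],[0,0,-0.7]], fingers=[1,1,1,0.6,0.4])

```text
clock: 7.25
position: [0.5769, 0.1929, 0.2238]
eef_rot: [180.0, 0.0, 40.4]
ft_force: [0.4, 0.8, -0.3]
finger_gap: 0.0591
finger_force: 0.0
```

```bash
cat > chk.py <<'E'
from lid import *
s=bot.sense();print(s["clock"],s["position"].round(4),s["eef_rot"].round(2),s["finger_gap"].round(4),s["joint_positions"].round(1))
for n in ("side","scene"):
    im,d,I=grab(n)
    for l in lids(im,d,I): print(n,*l)
E
cat > go.py <<'E'
import sys
from h import *
# target x y z yaw -> slide and rot from present pose
def go(x,y,z,yaw):
    s=bot.sense();Rm=R.from_euler('xyz',s["eef_rot"],degrees=True)
    T=R.from_euler('xyz',[180,0,yaw],degrees=True)
    print("slide",Rm.inv().apply(np.array([x,y,z])-s["position"]).round(4),"rot",(Rm.inv()*T).as_rotvec().round(4))
if __name__=="__main__": go(*map(float,sys.argv[1:]))
E
python3 chk.py; python3 go.py 0.6245 0.097 0.16 94.5
```

```text
slide [-0.0259  0.1039  0.0638] rot [ 1.000e-04  1.000e-04 -9.447e-01]Traceback (most recent call last):
  File "chk.py", line 2, in <module>
    s=bot.sense();print(s["clock"],s["position"].round(4),s["eef_rot"].round(2),s["finger_gap"].round(4),s["joint_positions"].round(1))
                                                                                ^^^^^^^^^^^^^^^^^^^^^
AttributeError: 'float' object has no attribute 'round'
```

Call:
servo_tool(slide=[[0,0.02,0],[-0.006,0.05,0],[-0.013,0.08,0],[-0.02,0.1,0.01],[-0.026,0.104,0.02]], rot=[[0,0,-0.14],[0,0,-0.28],[0,0,-0.42],[0,0,-0.56],[0,0,-0.7]], fingers=[0.35,0.35,0.35,0.35,0.35])

```text
clock: 7.75
position: [0.6234, 0.0968, 0.2037]
eef_rot: [180.0, 0.0, 80.4]
ft_force: [-1.0, 0.6, -0.6]
finger_gap: 0.0297
finger_force: 0.0
```

Call:
servo_tool(slide=[[0,0,0],[0,0,0],[0,0,0],[0,0,0],[0,0,0]], rot=[[0,0,-0.14],[0,0,-0.245],[0,0,-0.245],[0,0,-0.245],[0,0,-0.245]], fingers=[0.35,0.35,0.35,0.35,0.35])

```text
clock: 8.25
position: [0.6226, 0.099, 0.2041]
eef_rot: [180.0, -0.0, 94.1]
ft_force: [-0.0, -0.0, -0.5]
finger_gap: 0.0298
finger_force: 0.0
```

```bash
sed -i 's/s\["finger_gap"\].round(4)/round(s["finger_gap"],4)/' chk.py; python3 chk.py; python3 go.py 0.6255 0.097 0.068 94.5
python3 - <<'E'
from m2 import *
im,d,I=grab("wrist");cv2.imwrite("pics/w3.png",im)
X=cloud(d,I);H,S,V=cv2.split(cv2.cvtColor(im,cv2.COLOR_BGR2HSV));z=X[...,2]
for m,c,a in blobs((H>12)&(H<35)&(S>100)&(V>110)&(z>0.08)&(z<0.1),30): print("brass",c.round(),a,cv2.boxPoints(cv2.minAreaRect(X[m][:,:2].astype(np.float32))).round(4).tolist(),np.median(X[m],0))
E
```

```text
8.25 [0.6226 0.099  0.2041] [179.99  -0.    94.1 ] 0.0298 [ 5.7 27.8 73.3  0.  78.9  1.6]
side [320. 194.] 326 [ 0.3906 -0.0193] 0.0329 hue 178.0
side [254. 328.] 661 [0.4433 0.3871] 0.0319 hue 109.0
scene [336. 142.] 166 [0.4483 0.3858] 0.0366 hue 108.0
scene [215. 168.] 201 [ 0.3984 -0.0218] 0.0337 hue 177.0
slide [-0.0022  0.0028  0.136 ] rot [ 0.     0.    -0.006]
brass [257. 174.] 1362 [[0.6168000102043152, 0.15729999542236328], [0.625, 0.03840000182390213], [0.6500999927520752, 0.04010000079870224], [0.6419000029563904, 0.1589999943971634]] [0.62633554 0.10657748 0.09330076]
brass [288. 132.] 64 [[0.6444000005722046, 0.14550000429153442], [0.6448000073432922, 0.14180000126361847], [0.6575000286102295, 0.14339999854564667], [0.6570000052452087, 0.14710000157356262]] [0.65148566 0.14455241 0.09227855]
brass [282. 227.] 60 [[0.6456000208854675, 0.05260000005364418], [0.6462000012397766, 0.04859999939799309], [0.6644999980926514, 0.05119999870657921], [0.6639000177383423, 0.0551999993622303]] [0.65524439 0.05210629 0.09286934]
```

View pics/w3.png

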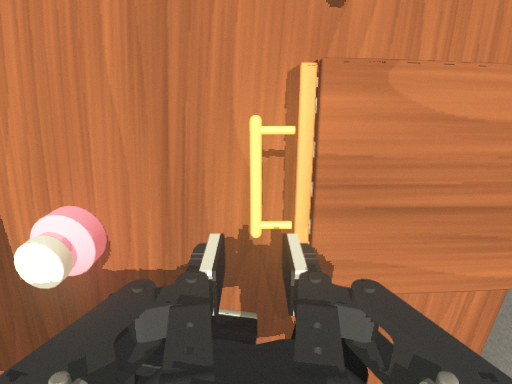

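Picture: the handle bar runs at (256,175) between the posts and the fingers line up with it. The jar reads within 4 mm of the mat centre. I go down, grip and pull.

Call:
servo_tool(slide=[[-0.001,0.003,0.03],[-0.001,0.003,0.06],[-0.001,0.003,0.09],[-0.001,0.003,0.115],[-0.001,0.003,0.135]], rot=[[0,0,0],[0,0,0],[0,0,0],[0,0,0],[0,0,0]], fingers=[0.35,0.35,0.35,0.35,0.35])

```text
clock: 8.9
position: [0.6251, 0.0982, 0.0673]
eef_rot: [-179.9, 0.0, 94.2]
ft_force: [0.5, -0.4, -0.5]
finger_gap: 0.0302
finger_force: 0.0
```

Call:
servo_tool(slide=[[0,0,0],[0,0,0],[0,0,0],[0,0,0],[0,0,0]], rot=[[0,0,0],[0,0,0],[0,0,0],[0,0,0],[0,0,0]], fingers=[0.0,0,0,0,0])

```text
clock: 9.4
position: [0.6249, 0.0981, 0.0685]
eef_rot: [-179.9, 0.0, 94.2]
ft_force: [-5.5, -0.6, -16.5]
finger_gap: 0.0059
finger_force: 53.8
```

Run:
```python
from h import *
s=bot.sense();print(s)
```

```text
{'clock': 9.4, 'joint_positions': array([5.60513633e+00, 3.55966872e+01, 8.01949162e+01, 2.53408400e-04,
       6.43221920e+01, 1.36938154e+00]), 'dq': array([ 0.08087618,  0.00427221,  0.0688309 , -0.00922192,  0.00993518,
        0.00956035]), 'joint_torque': array([-1.60439042e-01, -7.97996736e+01, -4.15865421e+01, -2.60896934e-02,
       -1.12449501e+00, -3.68647627e-02]), 'position': array([0.62491936, 0.09810734, 0.06849963]), 'eef_rot': array([-1.79886232e+02,  2.49137594e-03,  9.42356472e+01]), 'ft_force': array([ -5.47870836,  -0.64716   , -16.51904179]), 'wrist_torque': array([-0.13496249,  0.7969092 , -0.03316937]), 'finger_force': 53.83105158805847, 'finger_gap': 0.005851309580150853}
```

Call:
servo_tool(slide=[[0,-0.006,-0.002],[0,-0.022,-0.003],[0,-0.042,-0.003],[0,-0.062,-0.003],[0,-0.08,-0.003]], rot=[[0,0,0],[0,0,0],[0,0,0],[0,0,0],[0,0,0]], fingers=[0,0,0,0,0])

```text
clock: 9.9
position: [0.5468, 0.0923, 0.0745]
eef_rot: [179.7, -0.0, 94.2]
ft_force: [0.9, -0.4, 0.6]
finger_gap: 0.0002
finger_force: 0.0
```

Call:
servo_tool(slide=[[0,-0.02,0],[0,-0.04,0],[0,-0.06,0],[0,-0.075,0],[0,-0.084,0]], rot=[[0,0,0],[0,0,0],[0,0,0],[0,0,0],[0,0,0]], fingers=[0,0,0,0,0])

```text
clock: 10.4
position: [0.4629, 0.0862, 0.0741]
eef_rot: [179.7, -0.0, 94.2]
ft_force: [-0.2, -0.2, -0.1]
finger_gap: -0.0002
finger_force: 0.0
```

Call:
servo_tool(slide=[[0,-0.002,0],[0,-0.004,0],[0,-0.006,0],[0,-0.008,0],[0,-0.008,0]], rot=[[0,0,0],[0,0,0],[0,0,0],[0,0,0],[0,0,0]], fingers=[0,0,0,0,0])

```text
clock: 10.9
position: [0.4541, 0.0854, 0.0719]
eef_rot: [-180.0, -0.0, 94.2]
ft_force: [-0.3, -0.4, -0.4]
finger_gap: -0.0002
finger_force: 0.0
```

Run:
```python
from m2 import *
im,d,I=grab("side");im2,d2,I2=grab("wrist")
cv2.imwrite("pics/s4.png",np.hstack([im2[::1,:400],im[100:,80:480][:284].copy() if 0 else cv2.resize(im[60:310,100:360],(400,384))]))
```

```text
(no output)
```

View pics/s4.png

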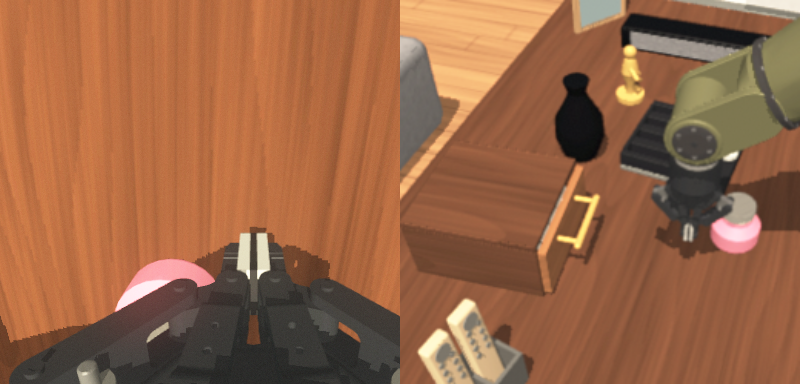

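Run:
```python
from m2 import *
im,d,I=grab("wrist");s=bot.sense();X=cloud(d,I);z=X[...,2]
print("tcp",s["position"].round(4),s["finger_gap"])
p=X[225:300:6,250];print(p.round(4))
K,k1,P=I;c=np.linalg.inv(P)@np.r_[s["position"],1];uv=cv2.projectPoints(c[:3],np.zeros(3),np.zeros(3),K,np.array([k1,0,0,0,0.]))[0];print("tcp px",uv.ravel())
im,d,I=grab("scene");X=cloud(d,I);H,S,V=cv2.split(cv2.cvtColor(im,cv2.COLOR_BGR2HSV));z=X[...,2];x=X[...,0]
for m,c,a in blobs((H>12)&(H<35)&(S>100)&(V>110)&(z>0.07)&(z<0.11)&(x>.4),30): print("brass",c.round(),a,cv2.boxPoints(cv2.minAreaRect(X[m][:,:2].astype(np.float32))).round(4).tolist(),np.median(X[m],0).round(4))
```

```text
tcp [0.4542 0.0854 0.0719] 5.506967135000439e-05
[[0.4549 0.0566 0.0007]
 [0.4552 0.0515 0.0015]
 [0.4529 0.0962 0.102 ]
 [0.4529 0.0963 0.1085]
 [0.4529 0.0967 0.1149]
 [0.453  0.0966 0.12  ]
 [0.453  0.097  0.1256]
 [0.453  0.0971 0.1304]
 [0.4532 0.0951 0.1315]
 [0.4534 0.092  0.131 ]
 [0.4536 0.0893 0.1313]
 [0.4538 0.0864 0.1313]
 [0.454  0.0832 0.131 ]]
tcp px [251.37766992 230.48861196]
brass [396. 176.] 285 [[0.6723999977111816, 0.3483999967575073], [0.6930000185966492, 0.3441999852657318], [0.7123000025749207, 0.4377000033855438], [0.6917999982833862, 0.44200000166893005]] [0.6965 0.3851 0.0913]
brass [294. 195.] 174 [[0.6171000003814697, 0.1559000015258789], [0.6254000067710876, 0.03689999878406525], [0.6432999968528748, 0.03819999843835831], [0.6349999904632568, 0.15710000693798065]] [0.6292 0.0924 0.0918]
brass [272. 218.] 36 [[0.670199990272522, -0.0019000000320374966], [0.6865000128746033, -0.004699999932199717], [0.6869000196456909, -0.0019000000320374966], [0.6705999970436096, 0.0008999999845400453]] [ 0.6767 -0.0017  0.0911]
brass [116. 291.] 450 [[0.6777999997138977, -0.3398999869823456], [0.7042999863624573, -0.4016000032424927], [0.7329999804496765, -0.38920000195503235], [0.7064999938011169, -0.32749998569488525]] [ 0.7113 -0.367   0.0863]
```

Run:
```python
from m2 import *
for n in("side","scene"):
    im,d,I=grab(n);X=cloud(d,I);r=np.hypot(X[...,0]-.4541,X[...,1]-.0854);z=X[...,2]
    q=X[(r<.03)&(z>.02)&(z<.16)];i=np.argsort(q[:,2])[:12];print(n,len(q),q[i].round(3).tolist())
```

```text
side 281 [[0.449, 0.093, 0.097], [0.447, 0.094, 0.099], [0.445, 0.09, 0.099], [0.457, 0.095, 0.1], [0.454, 0.094, 0.1], [0.452, 0.095, 0.102], [0.457, 0.094, 0.103], [0.445, 0.091, 0.103], [0.449, 0.096, 0.104], [0.461, 0.089, 0.104], [0.452, 0.093, 0.104], [0.443, 0.091, 0.104]]
scene 182 [[0.461, 0.091, 0.093], [0.461, 0.078, 0.093], [0.463, 0.08, 0.094], [0.463, 0.087, 0.095], [0.462, 0.084, 0.095], [0.462, 0.094, 0.096], [0.459, 0.076, 0.096], [0.455, 0.075, 0.098], [0.465, 0.089, 0.099], [0.461, 0.081, 0.099], [0.459, 0.076, 0.1], [0.466, 0.076, 0.1]]
```

Wrist, side and scene depth all put the shut fingertips about 20 mm above the reported TCP. The first grip was therefore too high and slipped off the bar. I'm regripping deeper.

Call:
servo_tool(slide=[[0,0,-0.04],[0,0.02,-0.08],[0,0.06,-0.1],[0,0.1,-0.1],[0,0.135,-0.1]], rot=[[0,0,0],[0,0,0],[0,0,0],[0,0,0],[0,0,0]], fingers=[0.35,0.35,0.35,0.35,0.35])

```text
clock: 11.7
position: [0.5906, 0.0955, 0.1727]
eef_rot: [179.9, -0.0, 94.2]
ft_force: [-0.2, 0.7, -0.2]
finger_gap: 0.0296
finger_force: 0.0
```

Call:
servo_tool(slide=[[0,0.025,0],[0,0.037,0],[0,0.037,0.02],[0,0.037,0.05],[0,0.037,0.075]], rot=[[0,0,0],[0,0,0],[0,0,0],[0,0,0],[0,0,0]], fingers=[0.35,0.35,0.35,0.35,0.35])

```text
clock: 12.2
position: [0.6254, 0.0981, 0.0954]
eef_rot: [-180.0, 0.0, 94.2]
ft_force: [-0.1, -0.6, -0.8]
finger_gap: 0.03
finger_force: 0.0
```

Call:
servo_tool(slide=[[0,0,0.01],[0,0,0.02],[0,0,0.03],[0,0,0.038],[0,0,0.038]], rot=[[0,0,0],[0,0,0],[0,0,0],[0,0,0],[0,0,0]], fingers=[0.35,0.35,0.35,0.35,0.35])

```text
clock: 12.7
position: [0.6253, 0.0981, 0.0582]
eef_rot: [-179.9, 0.0, 94.2]
ft_force: [0.5, 0.1, -0.4]
finger_gap: 0.0301
finger_force: 0.0
```

Call:
servo_tool(slide=[[0,0,0],[0,0,0],[0,0,0],[0,0,0],[0,0,0]], rot=[[0,0,0],[0,0,0],[0,0,0],[0,0,0],[0,0,0]], fingers=[0.05,0.05,0.05,0.05,0.05])

```text
clock: 13.2
position: [0.6249, 0.0981, 0.0597]
eef_rot: [-179.9, 0.0, 94.3]
ft_force: [-9.2, -1.3, 5.0]
finger_gap: 0.008
finger_force: 58.7
```

Call:
servo_tool(slide=[[0,-0.004,0],[0,-0.016,0],[0,-0.034,0],[0,-0.052,0],[0,-0.07,0]], rot=[[0,0,0],[0,0,0],[0,0,0],[0,0,0],[0,0,0]], fingers=[0,0,0,0,0])

```text
clock: 13.7
position: [0.5558, 0.0927, 0.0597]
eef_rot: [179.9, 0.0, 94.2]
ft_force: [3.1, -1.9, 1.4]
finger_gap: 0.008
finger_force: 59.7
```

Call:
servo_tool(slide=[[0,-0.02,0],[0,-0.04,0],[0,-0.06,0],[0,-0.08,0],[0,-0.095,0]], rot=[[0,0,0],[0,0,0],[0,0,0],[0,0,0],[0,0,0]], fingers=[0,0,0,0,0])

```text
clock: 14.2
position: [0.4607, 0.0854, 0.0597]
eef_rot: [179.9, 0.0, 94.2]
ft_force: [2.9, -5.7, -0.7]
finger_gap: 0.0082
finger_force: 59.7
```

Call:
servo_tool(slide=[[0,-0.002,0],[0,-0.004,0],[0,-0.005,0],[0,-0.006,0],[0,-0.006,0]], rot=[[0,0,0],[0,0,0],[0,0,0],[0,0,0],[0,0,0]], fingers=[0,0,0,0,0])

```text
clock: 14.7
position: [0.4556, 0.085, 0.0597]
eef_rot: [179.9, 0.0, 94.2]
ft_force: [0.4, -5.5, 0.9]
finger_gap: 0.0081
finger_force: 59.9
```

Call:
servo_tool(slide=[[0,-0.001,0],[0,-0.002,0],[0,-0.002,0],[0,-0.002,0],[0,-0.002,0]], rot=[[0,0,0],[0,0,0],[0,0,0],[0,0,0],[0,0,0]], fingers=[0,0,0,0,0])

```text
clock: 15.2
position: [0.4553, 0.085, 0.0597]
eef_rot: [179.6, 0.0, 94.2]
ft_force: [16.3, -4.0, -11.4]
finger_gap: 0.0085
finger_force: 58.8
```

Call:
servo_tool(slide=[[0,0,0],[0,0,0],[0,0,0],[0,0,0],[0,0,-0.01]], rot=[[0,0,0],[0,0,0],[0,0,0],[0,0,0],[0,0,0]], fingers=[0.35,0.35,0.35,0.35,0.35])

```text
clock: 15.7
position: [0.4524, 0.0853, 0.0685]
eef_rot: [-179.9, 0.0, 94.2]
ft_force: [-0.3, -0.2, -0.2]
finger_gap: 0.0298
finger_force: 0.0
```

Call:
servo_tool(slide=[[0,0,-0.04],[0,0,-0.08],[0,0,-0.12],[0,0,-0.16],[0,0,-0.2]], rot=[[0,0,0],[0,0,0],[0,0,0],[0,0,0],[0,0,0]], fingers=[0.35,0.35,0.35,0.35,0.35])

```text
clock: 16.2
position: [0.4526, 0.0853, 0.2716]
eef_rot: [179.9, -0.0, 94.2]
ft_force: [-0.3, -0.1, 0.1]
finger_gap: 0.0298
finger_force: 0.0
```

Call:
servo_tool(slide=[[0,0.01,-0.01],[0,0.03,-0.02],[0,0.05,-0.03],[0,0.07,-0.03],[0,0.07,-0.03]], rot=[[0,0,0.14],[0,0,0.28],[0,0,0.42],[0,0,0.56],[0,0,0.7]], fingers=[0.35,0.35,0.35,0.35,0.35])

```text
clock: 16.7
position: [0.524, 0.0906, 0.2994]
eef_rot: [180.0, -0.0, 53.8]
ft_force: [0.1, 0.6, 0.5]
finger_gap: 0.0298
finger_force: 0.0
```

Call:
servo_tool(slide=[[0,0,0],[0,0,0],[0,0,0],[0,0,0],[0,0,0]], rot=[[0,0,0.14],[0,0,0.28],[0,0,0.42],[0,0,0.56],[0,0,0.7]], fingers=[0.35,0.35,0.35,0.35,0.35])

```text
clock: 17.2
position: [0.5226, 0.0906, 0.2998]
eef_rot: [180.0, -0.0, 13.7]
ft_force: [-0.0, -0.1, -0.0]
finger_gap: 0.0302
finger_force: 0.0
```

Call:
servo_tool(slide=[[0,0,0],[0,0,0],[0,0,0],[0,0,0],[0,0,0]], rot=[[0,0,0.1],[0,0,0.166],[0,0,0.166],[0,0,0.166],[0,0,0.166]], fingers=[0.35,0.35,0.35,0.35,0.35])

```text
clock: 17.7
position: [0.5228, 0.0905, 0.2993]
eef_rot: [-180.0, -0.0, 4.6]
ft_force: [0.8, 0.3, 0.3]
finger_gap: 0.0297
finger_force: 0.0
```

```bash
cat > bk.py <<'E'
from m2 import *
s=bot.sense();print(s["clock"],s["position"].round(4),s["eef_rot"].round(2),s["joint_positions"].round(1))
u=np.deg2rad(4.5);ux=np.array([np.cos(u),np.sin(u)]);uy=np.array([-ux[1],ux[0]]);c0=np.array([.788,.110])
for n in ("wrist","side"):
    im,d,I=grab(n);cv2.imwrite(f"pics/b_{n}.png",im)
    X=cloud(d,I);z=X[...,2];H,S,V=cv2.split(cv2.cvtColor(im,cv2.COLOR_BGR2HSV))
    a=(X[...,:2]-c0)@ux;b=(X[...,:2]-c0)@uy
    for m,c,ar in blobs((z>.082)&(z<.098)&(a>-.28)&(a<-.1)&(abs(b)<.1),60):
        q=np.c_[a[m],b[m]];r=cv2.minAreaRect(X[m][:,:2].astype(np.float32))
        print(n,c.round(),ar,"unit x",np.percentile(q[:,0],[1,99]).round(4),"y",np.percentile(q[:,1],[2,50,98]).round(4),"ctr",np.round(r[0],4),np.round(r[1],4),round(r[2],1),"z",np.median(z[m]).round(4),"V",np.median(V[m]))
    m=(z>.105)&(z<.118)&(a>-.33)&(a<-.2)&(abs(b)<.11)
    if m.sum()>20: print(n,"panel x",np.percentile(a[m],[2,50,98]).round(4))
E
python3 bk.py
```

```text
17.7 [0.5228 0.0905 0.2993] [-1.80e+02 -1.00e-02  4.61e+00] [ 5.9 11.6 82.3  0.  86.1 91.3]
wrist [199. 103.] 1441 unit x [-0.2701 -0.1347] y [0.0593 0.0654 0.0729] ctr [0.5809 0.1602] [0.1393 0.0147] 4.5 z 0.0902 V 254.0
wrist [236. 104.] 1399 unit x [-0.2714 -0.1359] y [0.0152 0.0217 0.0287] ctr [0.583 0.116] [0.1392 0.0142] 4.7 z 0.0902 V 255.0
wrist [272. 102.] 1386 unit x [-0.2702 -0.1347] y [-0.028  -0.0211 -0.0145] ctr [0.5878 0.0724] [0.1387 0.0141] 5.1 z 0.0902 V 254.0
wrist [309. 104.] 1437 unit x [-0.2705 -0.1357] y [-0.0719 -0.0644 -0.0582] ctr [0.5902 0.0288] [0.1397 0.0147] 4.1 z 0.0901 V 254.0
wrist panel x [-0.2962 -0.2888 -0.2833]
side [243. 189.] 301 unit x [-0.2759 -0.1395] y [-0.072  -0.0625 -0.0579] ctr [0.586  0.0282] [0.1382 0.0174] 4.6 z 0.0907 V 255.0
side [239. 200.] 310 unit x [-0.274 -0.139] y [-0.0284 -0.0184 -0.0139] ctr [0.584 0.072] [0.1388 0.0178] 3.6 z 0.0908 V 255.0
side [235. 213.] 333 unit x [-0.2758 -0.1392] y [0.0155 0.0255 0.03  ] ctr [0.5795 0.1167] [0.1397 0.0179] 4.7 z 0.0909 V 255.0
side [230. 227.] 372 unit x [-0.2741 -0.1378] y [0.0596 0.07   0.0736] ctr [0.5775 0.1599] [0.1384 0.0176] 4.5 z 0.091 V 255.0
side panel x [-0.3006 -0.2943 -0.2871]
```

View pics/b_wrist.png

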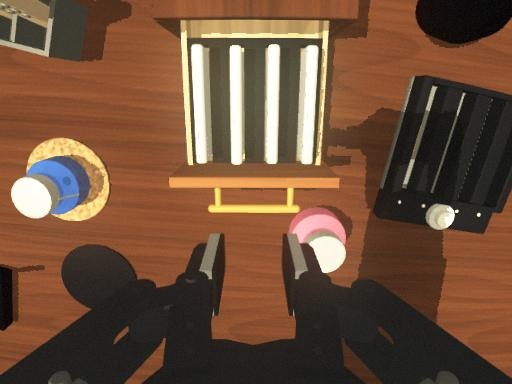

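Picture: the drawer is out and all four slots are full, banks at (199,103), (236,104), (272,102) and (309,104). The jar is on the cork mat. I start with the right-hand bank (slot 3) and put it in bay 3.

Call:
servo_tool(slide=[[0.015,0.016,0.02],[0.03,0.033,0.05],[0.045,0.05,0.08],[0.061,0.067,0.11],[0.061,0.067,0.14]], rot=[[0,0,0],[0,0,0],[0,0,0],[0,0,0],[0,0,0]], fingers=[0.35,0.35,0.35,0.35,0.35])

```text
clock: 18.3
position: [0.5901, 0.0268, 0.1574]
eef_rot: [180.0, 0.0, 4.5]
ft_force: [-0.3, -0.4, -0.5]
finger_gap: 0.0301
finger_force: 0.0
```

Call:
servo_tool(slide=[[0,0,0.02],[0,0,0.045],[0,0,0.07],[0,0,0.095],[0,0,0.112]], rot=[[0,0,0],[0,0,0],[0,0,0],[0,0,0],[0,0,0]], fingers=[0.35,0.35,0.35,0.35,0.35])

```text
clock: 18.8
position: [0.5884, 0.0285, 0.0452]
eef_rot: [-180.0, 0.1, 4.6]
ft_force: [-0.0, -0.2, -0.6]
finger_gap: 0.0298
finger_force: 0.0
```

Call:
servo_tool(slide=[[0,0,0],[0,0,0],[0,0,0],[0,0,0],[0,0,0]], rot=[[0,0,0],[0,0,0],[0,0,0],[0,0,0],[0,0,0]], fingers=[0.05,0.05,0.05,0.05,0.05])

```text
clock: 19.3
position: [0.5892, 0.0285, 0.0476]
eef_rot: [180.0, -0.1, 4.5]
ft_force: [0.3, 0.2, -2.0]
finger_gap: 0.0126
finger_force: 62.6
```

Call:
servo_tool(slide=[[0,0,-0.015],[0,0,-0.035],[0,0,-0.06],[0,0,-0.09],[0,0,-0.115]], rot=[[0,0,0],[0,0,0],[0,0,0],[0,0,0],[0,0,0]], fingers=[0.05,0.05,0.05,0.05,0.05])

```text
clock: 19.8
position: [0.5892, 0.0285, 0.165]
eef_rot: [180.0, -0.1, 4.5]
ft_force: [0.8, -0.1, -2.3]
finger_gap: 0.0129
finger_force: 62.8
```

Call:
servo_tool(slide=[[-0.004,0.02,0],[-0.012,0.055,0],[-0.019,0.09,0],[-0.027,0.125,0],[-0.035,0.16,0]], rot=[[0,0,0],[0,0,0],[0,0,0],[0,0,0],[0,0,0]], fingers=[0.05,0.05,0.05,0.05,0.05])

```text
clock: 20.3
position: [0.5664, -0.1351, 0.1635]
eef_rot: [180.0, -0.1, 4.5]
ft_force: [1.6, -0.0, -2.4]
finger_gap: 0.0127
finger_force: 62.8
```

Call:
servo_tool(slide=[[-0.008,0.035,0],[-0.016,0.07,0],[-0.024,0.105,0],[-0.029,0.13,0],[-0.032,0.148,0]], rot=[[0,0,0.05],[0,0,0.1],[0,0,0.159],[0,0,0.159],[0,0,0.159]], fingers=[0.05,0.05,0.05,0.05,0.05])

```text
clock: 20.8
position: [0.5461, -0.2855, 0.1632]
eef_rot: [180.0, -0.1, -4.7]
ft_force: [0.1, 1.2, -2.2]
finger_gap: 0.0129
finger_force: 62.7
```

```bash
cat > dk.py <<'E'
from m2 import *
s=bot.sense();print(s["clock"],s["position"].round(4),s["eef_rot"].round(2),round(s["finger_gap"],4),s["ft_force"].round(1))
u=np.deg2rad(-4.6);ux=np.array([np.cos(u),np.sin(u)]);uy=np.array([-ux[1],ux[0]]);c0=np.array([.5525,-.2151])
for n in ("wrist","scene","side"):
    im,d,I=grab(n);cv2.imwrite(f"pics/d_{n}.png",im)
    X=cloud(d,I);z=X[...,2];V=im.max(2);a=(X[...,:2]-c0)@ux;b=(X[...,:2]-c0)@uy
    # ribs: dock top at 44 mm
    m=(abs(z-.044)<.006)&(abs(a)<.05)&(abs(b)<.11)
    h,e=np.histogram(b[m],np.arange(-.1,.1001,.004));print(n,"ribs",h.tolist())
    for mm,c,ar in blobs((z>.06)&(z<.17)&(V>120)&(abs(a)<.12)&(abs(b)<.12),60):
        t=mm&(z>np.percentile(z[mm],50)); 
        print(n,"bank",c.round(),ar,"z",np.percentile(z[mm],[2,50,98]).round(3),"x",np.percentile(a[mm],[1,99]).round(4),"y",np.percentile(b[mm],[2,50,98]).round(4))
E
python3 dk.py; python3 go.py 0.547 -0.2839 0.0395 -4.6
```

```text
20.8 [ 0.5461 -0.2855  0.1632] [ 1.7997e+02 -5.0000e-02 -4.6600e+00] 0.0129 [ 0.1  1.2 -2.2]
wrist ribs [16, 388, 420, 103, 0, 0, 0, 0, 0, 0, 0, 305, 423, 412, 422, 404, 63, 0, 0, 0, 0, 218, 443, 419, 409, 410, 412, 248, 0, 0, 0, 0, 0, 514, 405, 394, 399, 395, 364, 38, 0, 0, 0, 0, 306, 478, 387, 358, 102, 0]
scene ribs [0, 49, 53, 50, 37, 0, 0, 0, 0, 0, 47, 54, 46, 49, 48, 45, 3, 0, 0, 0, 0, 1, 51, 45, 46, 47, 40, 42, 0, 0, 0, 0, 0, 37, 43, 49, 40, 41, 46, 14, 0, 0, 0, 0, 17, 51, 38, 42, 17, 0]
scene bank [136. 222.] 78 z [0.14  0.155 0.168] x [0.0648 0.0725] y [-0.0796 -0.0733 -0.0668]
side ribs [2, 7, 21, 29, 40, 26, 0, 0, 0, 0, 8, 17, 29, 22, 25, 39, 45, 3, 0, 0, 0, 5, 13, 27, 28, 27, 26, 50, 18, 0, 0, 0, 0, 12, 23, 27, 33, 26, 36, 54, 1, 0, 0, 1, 10, 32, 27, 61, 40, 0]
side bank [289. 107.] 343 z [0.14  0.155 0.17 ] x [-0.0692  0.0636] y [-0.0683 -0.0636 -0.0599]
slide [ 0.0005 -0.0003  0.123 ] rot [ 0.     -0.0004 -0.0008]
```

View pics/d_wrist.png

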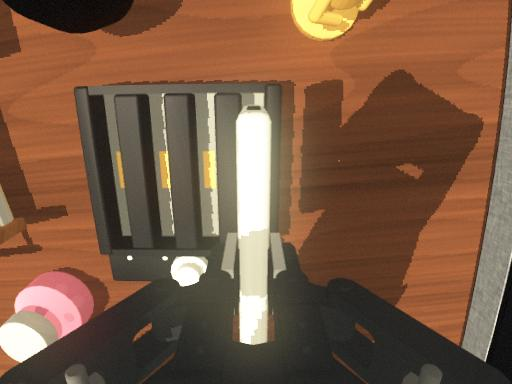

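Picture: the bank hangs over the outermost bay at (255,180), parallel to it. The measured rib gap confirms bay 3. Lowering.

Call:
servo_tool(slide=[[0,0.0005,0.02],[0,0.0005,0.045],[0,0.0005,0.07],[0,0.0005,0.09],[0,0.0005,0.105]], rot=[[0,0,0],[0,0,0],[0,0,0],[0,0,0],[0,0,0]], fingers=[0.05,0.05,0.05,0.05,0.05])

```text
clock: 21.45
position: [0.5465, -0.2829, 0.056]
eef_rot: [-180.0, 0.0, -4.5]
ft_force: [0.7, -0.8, -2.4]
finger_gap: 0.0129
finger_force: 62.8
```

Call:
servo_tool(slide=[[0,0,0.006],[0,0,0.012],[0,0,0.016],[0,0,0.018],[0,0,0.018]], rot=[[0,0,0],[0,0,0],[0,0,0],[0,0,0],[0,0,0]], fingers=[0.05,0.05,0.05,0.05,0.05])

```text
clock: 21.95
position: [0.5465, -0.2844, 0.0392]
eef_rot: [180.0, -0.0, -4.6]
ft_force: [-0.5, -0.6, -2.0]
finger_gap: 0.0127
finger_force: 62.8
```

Call:
servo_tool(slide=[[0,0,0],[0,0,0],[0,0,0],[0,0,-0.01],[0,0,-0.04]], rot=[[0,0,0],[0,0,0],[0,0,0],[0,0,0],[0,0,0]], fingers=[0.35,0.35,0.35,0.35,0.35])

```text
clock: 22.45
position: [0.5453, -0.2836, 0.0776]
eef_rot: [-179.9, 0.2, -4.6]
ft_force: [-0.6, -0.3, 0.5]
finger_gap: 0.0298
finger_force: 0.0
```

Call:
servo_tool(slide=[[0,0,-0.04],[0,0,-0.08],[0.001,-0.03,-0.1],[0.002,-0.07,-0.1],[0.003,-0.11,-0.1]], rot=[[0,0,0],[0,0,0],[0,0,0],[0,0,0],[0,0,0]], fingers=[0.35,0.35,0.35,0.35,0.35])

```text
clock: 22.95
position: [0.5583, -0.174, 0.1807]
eef_rot: [180.0, -0.1, -4.7]
ft_force: [0.2, 0.2, -0.1]
finger_gap: 0.0301
finger_force: 0.0
```

```bash
python3 dk.py | grep -v ribs; python3 go.py 0.5868 0.0719 0.16 4.5
```

```text
22.95 [ 0.5583 -0.174   0.1807] [ 1.7996e+02 -1.3000e-01 -4.6500e+00] 0.0301 [ 0.2  0.2 -0.1]
wrist bank [371. 175.] 3153 z [0.061 0.082 0.084] x [-0.0638  0.0707] y [-0.0745 -0.0648 -0.0616]
scene bank [139. 234.] 293 z [0.064 0.082 0.084] x [-0.0638  0.0723] y [-0.0767 -0.0702 -0.0633]
side bank [288. 129.] 319 z [0.061 0.076 0.085] x [-0.0687  0.0633] y [-0.0742 -0.063  -0.0584]
slide [ 0.0092 -0.2464  0.0201] rot [ 0.0004 -0.0012 -0.1559]
```

Bank 1 is down in bay 3 (top 82 mm, lengthwise within 4 mm). Next is slot 2.

Call:
servo_tool(slide=[[0.002,-0.045,0],[0.004,-0.09,0],[0.005,-0.14,0],[0.007,-0.19,0],[0.008,-0.22,0]], rot=[[0,0,0],[0,0,0],[0,0,0],[0,0,0],[0,0,0]], fingers=[0.35,0.35,0.35,0.35,0.35])

```text
clock: 23.6
position: [0.5841, 0.0459, 0.1796]
eef_rot: [-180.0, -0.0, -4.5]
ft_force: [0.1, -0.9, -0.0]
finger_gap: 0.0299
finger_force: 0.0
```

Call:
servo_tool(slide=[[0.0005,-0.013,0],[0.001,-0.026,0],[0.001,-0.0265,0.01],[0.001,-0.0265,0.02],[0.001,-0.0265,0.04]], rot=[[0,0,-0.08],[0,0,-0.157],[0,0,-0.157],[0,0,-0.157],[0,0,-0.157]], fingers=[0.35,0.35,0.35,0.35,0.35])

```text
clock: 24.1
position: [0.5873, 0.0689, 0.1388]
eef_rot: [180.0, -0.1, 4.2]
ft_force: [0.0, -0.5, -0.7]
finger_gap: 0.03
finger_force: 0.0
```

```bash
python3 bk.py; python3 go.py 0.5868 0.0719 0.047 4.5
```

```text
24.1 [0.5873 0.0689 0.1388] [ 1.7999e+02 -8.0000e-02  4.2100e+00] [ 3.1 26.  84.8 -0.  69.1 88.9]
wrist [133. 191.] 3502 unit x [-0.2669 -0.1339] y [0.059  0.064  0.0721] ctr [0.5816 0.1598] [0.1385 0.0146] 4.6 z 0.09 V 252.0
wrist [249. 191.] 3313 unit x [-0.2688 -0.1345] y [-0.0287 -0.022  -0.0151] ctr [0.5879 0.0725] [0.1384 0.014 ] 4.5 z 0.0902 V 251.0
wrist [189. 178.] 2822 unit x [-0.2459 -0.1354] y [0.0152 0.0213 0.0288] ctr [0.5928 0.1169] [0.1199 0.0146] 4.4 z 0.0902 V 252.0
wrist panel x [-0.297  -0.2878 -0.2827]
side [240. 201.] 315 unit x [-0.2749 -0.1391] y [-0.0279 -0.0182 -0.0145] ctr [0.5834 0.072 ] [0.1382 0.0168] 4.6 z 0.0908 V 255.0
side [235. 213.] 337 unit x [-0.276  -0.1392] y [0.0157 0.0255 0.0294] ctr [0.5791 0.1159] [0.1386 0.0165] 4.2 z 0.091 V 255.0
side [230. 226.] 362 unit x [-0.2752 -0.1375] y [0.0596 0.0693 0.0739] ctr [0.5771 0.1594] [0.1394 0.0177] 4.1 z 0.0906 V 255.0
side panel x [-0.3007 -0.2944 -0.287 ]
slide [ 0.0019 -0.003   0.0889] rot [ 0.      0.005  -0.0047]
```

Call:
servo_tool(slide=[[0.001,-0.003,0.02],[0.001,-0.003,0.04],[0.001,-0.003,0.06],[0.001,-0.003,0.08],[0.001,-0.003,0.0895]], rot=[[0,0,-0.004],[0,0,-0.004],[0,0,-0.004],[0,0,-0.004],[0,0,-0.004]], fingers=[0.35,0.35,0.35,0.35,0.35])

```text
clock: 24.7
position: [0.5871, 0.0724, 0.0481]
eef_rot: [180.0, 0.1, 4.5]
ft_force: [-0.2, -0.4, 0.5]
finger_gap: 0.0301
finger_force: 0.0
```

Call:
servo_tool(slide=[[0,0,0],[0,0,0],[0,0,0],[0,0,0],[0,0,0]], rot=[[0,0,0],[0,0,0],[0,0,0],[0,0,0],[0,0,0]], fingers=[0.05,0.05,0.05,0.05,0.05])

```text
clock: 25.2
position: [0.5879, 0.0732, 0.05]
eef_rot: [180.0, -0.0, 4.6]
ft_force: [0.0, -0.5, -1.9]
finger_gap: 0.0127
finger_force: 62.0
```

Call:
servo_tool(slide=[[0,0,-0.015],[0,0,-0.035],[0,0,-0.06],[0,0,-0.09],[0,0,-0.115]], rot=[[0,0,0],[0,0,0],[0,0,0],[0,0,0],[0,0,0]], fingers=[0.05,0.05,0.05,0.05,0.05])

```text
clock: 25.7
position: [0.5879, 0.0732, 0.1675]
eef_rot: [180.0, -0.1, 4.6]
ft_force: [0.4, 0.6, -1.1]
finger_gap: 0.0127
finger_force: 62.1
```

```bash
python3 go.py 0.5506 -0.239 0.162 -4.6
```

```text
slide [-0.0624  0.3082  0.0054] rot [-1.000e-04 -2.000e-03  1.611e-01]
```

Call:
servo_tool(slide=[[-0.004,0.02,0],[-0.011,0.055,0],[-0.018,0.09,0],[-0.025,0.125,0],[-0.032,0.16,0]], rot=[[0,0,0],[0,0,0],[0,0,0],[0,0,0],[0,0,0]], fingers=[0.05,0.05,0.05,0.05,0.05])

```text
clock: 26.2
position: [0.5685, -0.0902, 0.1659]
eef_rot: [180.0, -0.1, 4.6]
ft_force: [0.4, 0.2, -2.5]
finger_gap: 0.0126
finger_force: 62.1
```

Call:
servo_tool(slide=[[-0.007,0.035,0],[-0.014,0.07,0],[-0.021,0.105,0],[-0.027,0.135,0],[-0.03,0.148,0]], rot=[[0,0,0.05],[0,0,0.1],[0,0,0.161],[0,0,0.161],[0,0,0.161]], fingers=[0.05,0.05,0.05,0.05,0.05])

```text
clock: 26.7
position: [0.5503, -0.2412, 0.1657]
eef_rot: [180.0, -0.1, -4.7]
ft_force: [0.4, -0.2, -2.5]
finger_gap: 0.0129
finger_force: 62.1
```

Call:
servo_tool(slide=[[0,0,0],[0,0,0.02],[0,0,0.04],[0,0,0.06],[0,0,0.06]], rot=[[0,0,0],[0,0,0],[0,0,0],[0,0,0],[0,0,0]], fingers=[0.05,0.05,0.05,0.05,0.05])

```text
clock: 27.2
position: [0.55, -0.237, 0.1025]
eef_rot: [-179.9, 0.2, -4.5]
ft_force: [-0.4, 1.2, -2.1]
finger_gap: 0.0124
finger_force: 62.0
```

```bash
python3 dk.py; python3 go.py 0.5506 -0.239 0.042 -4.6
```

```text
27.2 [ 0.55   -0.237   0.1025] [-179.9     0.22   -4.52] 0.0124 [-0.4  1.2 -2.1]
wrist ribs [6, 458, 626, 291, 0, 0, 0, 0, 0, 340, 308, 585, 583, 572, 535, 530, 158, 0, 0, 0, 0, 0, 215, 522, 527, 578, 573, 368, 0, 0, 0, 0, 0, 694, 626, 626, 614, 630, 574, 81, 0, 0, 0, 0, 430, 699, 603, 568, 160, 0]
wrist bank [324. 191.] 4838 z [0.062 0.082 0.084] x [-0.0509  0.0706] y [-0.0753 -0.0665 -0.0619]
wrist bank [253. 227.] 7846 z [0.132 0.143 0.16 ] x [-0.0428  0.0684] y [-0.0329 -0.0217 -0.0107]
scene ribs [0, 50, 52, 50, 39, 5, 0, 0, 0, 0, 44, 53, 45, 50, 47, 47, 2, 0, 0, 0, 0, 0, 13, 24, 34, 47, 44, 39, 0, 0, 0, 0, 0, 37, 47, 42, 46, 40, 45, 15, 0, 0, 0, 0, 14, 50, 41, 39, 18, 0]
scene bank [158. 216.] 529 z [0.081 0.141 0.158] x [-0.0503  0.0715] y [-0.0339 -0.0239 -0.011 ]
scene bank [139. 234.] 290 z [0.064 0.081 0.084] x [-0.0629  0.0719] y [-0.0766 -0.0703 -0.0631]
side ribs [0, 0, 0, 0, 0, 0, 0, 0, 2, 8, 3, 23, 27, 18, 35, 29, 38, 4, 0, 0, 0, 3, 20, 22, 25, 29, 31, 46, 21, 0, 0, 0, 0, 7, 30, 29, 29, 20, 51, 38, 2, 0, 0, 0, 12, 29, 34, 57, 34, 0]
side bank [284. 127.] 873 z [0.078 0.115 0.148] x [-0.071   0.0639] y [-0.0614 -0.0162 -0.0108]
slide [-0.0009  0.0007  0.064 ] rot [ 0.0005 -0.0015  0.0008]
```

Call:
servo_tool(slide=[[0,0,0.015],[0,0,0.03],[0,0,0.045],[0,0,0.055],[0,0,0.06]], rot=[[0,0,0],[0,0,0],[0,0,0],[0,0,0],[0,0,0]], fingers=[0.05,0.05,0.05,0.05,0.05])

```text
clock: 27.85
position: [0.5502, -0.2386, 0.0428]
eef_rot: [-180.0, 0.1, -4.6]
ft_force: [0.4, -0.4, -1.4]
finger_gap: 0.0127
finger_force: 62.2
```

Call:
servo_tool(slide=[[0,0,0.002],[0,0,0.0035],[0,0,0.0035],[0,0,0.0035],[0,0,0.0035]], rot=[[0,0,0],[0,0,0],[0,0,0],[0,0,0],[0,0,0]], fingers=[0.05,0.05,0.05,0.05,0.05])

```text
clock: 28.35
position: [0.551, -0.2389, 0.0414]
eef_rot: [180.0, -0.0, -4.6]
ft_force: [0.7, 0.5, -1.0]
finger_gap: 0.0126
finger_force: 62.3
```

Call:
servo_tool(slide=[[0,0,0],[0,0,0],[0,0,0],[0,0,-0.01],[0,0,-0.04]], rot=[[0,0,0],[0,0,0],[0,0,0],[0,0,0],[0,0,0]], fingers=[0.35,0.35,0.35,0.35,0.35])

```text
clock: 28.85
position: [0.5496, -0.2382, 0.0796]
eef_rot: [-179.9, 0.2, -4.6]
ft_force: [-0.4, -0.7, 0.6]
finger_gap: 0.0299
finger_force: 0.0
```

Call:
servo_tool(slide=[[0,0,-0.04],[0,0,-0.08],[0.001,-0.03,-0.1],[0.002,-0.07,-0.1],[0.003,-0.11,-0.1]], rot=[[0,0,0],[0,0,0],[0,0,0],[0,0,0],[0,0,0]], fingers=[0.35,0.35,0.35,0.35,0.35])

```text
clock: 29.35
position: [0.5627, -0.1285, 0.1826]
eef_rot: [180.0, -0.1, -4.7]
ft_force: [-0.1, 0.1, -0.1]
finger_gap: 0.0295
finger_force: 0.0
```

```bash
python3 dk.py | grep -v ribs; python3 go.py 0.5827 0.1161 0.14 4.5
```

```text
29.35 [ 0.5627 -0.1285  0.1826] [ 1.7998e+02 -1.2000e-01 -4.6500e+00] 0.0295 [-0.1  0.1 -0.1]
wrist bank [417. 176.] 3439 z [0.061 0.081 0.084] x [-0.0642  0.0704] y [-0.0743 -0.0635 -0.0616]
wrist bank [370. 177.] 3083 z [0.062 0.082 0.084] x [-0.0658  0.069 ] y [-0.029  -0.0192 -0.016 ]
scene bank [159. 228.] 316 z [0.064 0.081 0.084] x [-0.0662  0.0705] y [-0.0317 -0.0257 -0.0173]
scene bank [139. 234.] 292 z [0.065 0.081 0.084] x [-0.0633  0.072 ] y [-0.0766 -0.0701 -0.0632]
side bank [286. 133.] 617 z [0.061 0.076 0.085] x [-0.0699  0.0612] y [-0.072  -0.0255 -0.0135]
slide [ 0.0009 -0.2445  0.042 ] rot [ 0.0002 -0.001  -0.1558]
```

Two banks are docked. Slot 1 is next, with the same sequence.

Call:
servo_tool(slide=[[0,-0.045,0],[0,-0.09,0],[0,-0.14,0],[0.001,-0.19,0],[0.001,-0.22,0]], rot=[[0,0,0],[0,0,0],[0,0,0],[0,0,0],[0,0,0]], fingers=[0.35,0.35,0.35,0.35,0.35])

```text
clock: 30.0
position: [0.5813, 0.092, 0.1815]
eef_rot: [-180.0, -0.0, -4.5]
ft_force: [0.2, -0.6, 1.0]
finger_gap: 0.0296
finger_force: 0.0
```

Call:
servo_tool(slide=[[0,-0.013,0],[0,-0.0245,0],[0,-0.0245,0.01],[0,-0.0245,0.03],[0,-0.0245,0.042]], rot=[[0,0,-0.08],[0,0,-0.157],[0,0,-0.157],[0,0,-0.157],[0,0,-0.157]], fingers=[0.35,0.35,0.35,0.35,0.35])

```text
clock: 30.5
position: [0.5828, 0.113, 0.1373]
eef_rot: [180.0, 0.1, 4.2]
ft_force: [0.4, -0.4, -0.4]
finger_gap: 0.0298
finger_force: 0.0
```

```bash
python3 bk.py; python3 go.py 0.5827 0.1161 0.048 4.5
```

```text
30.5 [0.5828 0.113  0.1373] [1.7999e+02 9.0000e-02 4.2200e+00] [ 7.4 26.5 84.3 -0.  69.2 93.2]
wrist [189. 176.] 2931 unit x [-0.2461 -0.1345] y [0.0592 0.0654 0.0727] ctr [0.5899 0.1609] [0.1205 0.0147] 4.5 z 0.0902 V 254.0
wrist [249. 191.] 3278 unit x [-0.2697 -0.1356] y [0.0156 0.0221 0.0288] ctr [0.5833 0.1163] [0.1384 0.014 ] 4.3 z 0.0902 V 254.0
wrist panel x [-0.2971 -0.2879 -0.2826]
side [235. 213.] 345 unit x [-0.2759 -0.1388] y [0.0155 0.0256 0.0298] ctr [0.5791 0.1158] [0.1391 0.0163] 4.4 z 0.0909 V 255.0
side [230. 227.] 363 unit x [-0.2753 -0.1379] y [0.0599 0.0697 0.0737] ctr [0.5772 0.1591] [0.1393 0.0186] 3.8 z 0.0907 V 255.0
side panel x [-0.3007 -0.2942 -0.287 ]
slide [ 0.0008 -0.003   0.089 ] rot [ 0.0003  0.0034 -0.0041]
```

Call:
servo_tool(slide=[[0.001,-0.003,0.02],[0.001,-0.003,0.04],[0.001,-0.003,0.06],[0.001,-0.003,0.08],[0.001,-0.003,0.09]], rot=[[0,0,-0.004],[0,0,-0.004],[0,0,-0.004],[0,0,-0.004],[0,0,-0.004]], fingers=[0.35,0.35,0.35,0.35,0.35])

```text
clock: 31.1
position: [0.5837, 0.1167, 0.048]
eef_rot: [180.0, 0.1, 4.6]
ft_force: [-0.0, 0.7, -0.7]
finger_gap: 0.0297
finger_force: 0.0
```

Call:
servo_tool(slide=[[0,0,0],[0,0,0],[0,0,0],[0,0,0],[0,0,0]], rot=[[0,0,0],[0,0,0],[0,0,0],[0,0,0],[0,0,0]], fingers=[0.05,0.05,0.05,0.05,0.05])

```text
clock: 31.6
position: [0.5841, 0.1173, 0.0494]
eef_rot: [-180.0, -0.0, 4.6]
ft_force: [-0.2, 0.3, -2.4]
finger_gap: 0.0128
finger_force: 61.2
```

Call:
servo_tool(slide=[[0,0,-0.015],[0,0,-0.035],[0,0,-0.06],[0,0,-0.09],[0,0,-0.115]], rot=[[0,0,0],[0,0,0],[0,0,0],[0,0,0],[0,0,0]], fingers=[0.05,0.05,0.05,0.05,0.05])

```text
clock: 32.1
position: [0.5841, 0.1174, 0.167]
eef_rot: [-180.0, -0.1, 4.6]
ft_force: [0.1, -0.5, -2.8]
finger_gap: 0.0128
finger_force: 61.3
```

```bash
python3 go.py 0.5543 -0.1931 0.162 -4.6
```

```text
slide [-0.0548  0.307   0.0048] rot [-0.0003 -0.0019  0.1611]
```

Call:
servo_tool(slide=[[-0.004,0.02,0],[-0.01,0.055,0],[-0.016,0.09,0],[-0.022,0.125,0],[-0.028,0.16,0]], rot=[[0,0,0],[0,0,0],[0,0,0],[0,0,0],[0,0,0]], fingers=[0.05,0.05,0.05,0.05,0.05])

```text
clock: 32.6
position: [0.5687, -0.0458, 0.1654]
eef_rot: [180.0, -0.1, 4.6]
ft_force: [0.3, -0.8, -2.6]
finger_gap: 0.0128
finger_force: 61.3
```

Call:
servo_tool(slide=[[-0.007,0.035,0],[-0.014,0.07,0],[-0.02,0.105,0],[-0.025,0.135,0],[-0.027,0.147,0]], rot=[[0,0,0.05],[0,0,0.1],[0,0,0.161],[0,0,0.161],[0,0,0.161]], fingers=[0.05,0.05,0.05,0.05,0.05])

```text
clock: 33.1
position: [0.5535, -0.1956, 0.1652]
eef_rot: [180.0, -0.1, -4.7]
ft_force: [0.2, 0.7, -2.2]
finger_gap: 0.0124
finger_force: 61.3
```

Call:
servo_tool(slide=[[0,0,0],[0,0,0.02],[0,0,0.04],[0,0,0.06],[0,0,0.06]], rot=[[0,0,0],[0,0,0],[0,0,0],[0,0,0],[0,0,0]], fingers=[0.05,0.05,0.05,0.05,0.05])

```text
clock: 33.6
position: [0.553, -0.1914, 0.102]
eef_rot: [-179.9, 0.2, -4.5]
ft_force: [0.2, -0.1, -2.2]
finger_gap: 0.0128
finger_force: 61.2
```

```bash
python3 dk.py; python3 go.py 0.5543 -0.1931 0.0415 -4.6
```

```text
33.6 [ 0.553  -0.1914  0.102 ] [-179.91    0.22   -4.52] 0.0128 [ 0.2 -0.1 -2.2]
wrist ribs [0, 0, 0, 0, 0, 0, 0, 0, 0, 666, 284, 625, 629, 611, 546, 0, 0, 0, 0, 0, 352, 45, 570, 589, 577, 567, 527, 435, 0, 0, 0, 0, 0, 1, 519, 539, 561, 587, 564, 94, 0, 0, 0, 0, 338, 675, 630, 619, 235, 0]
wrist bank [389. 196.] 6064 z [0.061 0.081 0.084] x [-0.0614  0.0705] y [-0.0746 -0.0643 -0.0619]
wrist bank [324. 191.] 4795 z [0.062 0.082 0.084] x [-0.0513  0.069 ] y [-0.0296 -0.0209 -0.0163]
wrist bank [253. 228.] 7838 z [0.131 0.143 0.16 ] x [-0.0434  0.0672] y [0.0128 0.024  0.035 ]
scene ribs [0, 51, 50, 49, 39, 5, 0, 0, 0, 0, 44, 53, 46, 49, 49, 46, 3, 13, 0, 0, 0, 0, 37, 45, 45, 46, 45, 39, 0, 0, 0, 0, 0, 7, 11, 22, 27, 33, 43, 14, 0, 0, 0, 0, 19, 48, 39, 41, 16, 0]
scene bank [178. 211.] 479 z [0.08  0.134 0.156] x [-0.038   0.0701] y [0.0116 0.02   0.0346]
scene bank [159. 229.] 324 z [0.062 0.081 0.084] x [-0.0642  0.0708] y [-0.0317 -0.0256 -0.0169]
scene bank [139. 234.] 292 z [0.065 0.081 0.084] x [-0.0625  0.0717] y [-0.0766 -0.0703 -0.0633]
side ribs [0, 0, 0, 0, 0, 0, 0, 0, 0, 0, 0, 0, 0, 0, 0, 0, 0, 0, 0, 0, 0, 2, 16, 23, 30, 27, 22, 49, 16, 0, 0, 0, 2, 8, 29, 24, 32, 32, 36, 44, 2, 0, 0, 0, 11, 30, 36, 51, 31, 0]
side bank [281. 135.] 977 z [0.068 0.112 0.149] x [-0.0722  0.0624] y [-0.0689  0.0294  0.0354]
slide [-0.0003  0.0004  0.0639] rot [ 0.0004 -0.0014  0.001 ]
```

Call:
servo_tool(slide=[[0,0,0.015],[0,0,0.03],[0,0,0.045],[0,0,0.055],[0,0,0.06]], rot=[[0,0,0],[0,0,0],[0,0,0],[0,0,0],[0,0,0]], fingers=[0.05,0.05,0.05,0.05,0.05])

```text
clock: 34.25
position: [0.5533, -0.1929, 0.0423]
eef_rot: [-180.0, 0.1, -4.6]
ft_force: [0.0, -0.3, -2.8]
finger_gap: 0.0129
finger_force: 61.3
```

Call:
servo_tool(slide=[[0,0,0.002],[0,0,0.0035],[0,0,0.0035],[0,0,0.0035],[0,0,0.0035]], rot=[[0,0,0],[0,0,0],[0,0,0],[0,0,0],[0,0,0]], fingers=[0.05,0.05,0.05,0.05,0.05])

```text
clock: 34.75
position: [0.5542, -0.1933, 0.0409]
eef_rot: [180.0, -0.1, -4.6]
ft_force: [1.2, -0.5, -0.2]
finger_gap: 0.0126
finger_force: 61.5
```

Call:
servo_tool(slide=[[0,0,0],[0,0,0],[0,0,0],[0,0,-0.01],[0,0,-0.04]], rot=[[0,0,0],[0,0,0],[0,0,0],[0,0,0],[0,0,0]], fingers=[0.35,0.35,0.35,0.35,0.35])

```text
clock: 35.25
position: [0.5526, -0.1926, 0.0792]
eef_rot: [-179.9, 0.3, -4.6]
ft_force: [1.1, 1.0, 0.7]
finger_gap: 0.03
finger_force: 0.0
```

Call:
servo_tool(slide=[[0,0,-0.04],[0,0,-0.08],[0.001,-0.03,-0.1],[0.002,-0.07,-0.1],[0.003,-0.11,-0.1]], rot=[[0,0,0],[0,0,0],[0,0,0],[0,0,0],[0,0,0]], fingers=[0.35,0.35,0.35,0.35,0.35])

```text
clock: 35.75
position: [0.5658, -0.0828, 0.1822]
eef_rot: [180.0, -0.1, -4.7]
ft_force: [-0.7, 0.2, 0.0]
finger_gap: 0.0298
finger_force: 0.0
```

```bash
python3 dk.py | grep -v ribs; python3 go.py 0.5805 0.160 0.14 4.5
```

```text
35.75 [ 0.5658 -0.0828  0.1822] [ 1.7999e+02 -1.3000e-01 -4.6600e+00] 0.0298 [-0.7  0.2  0. ]
wrist bank [462. 176.] 3701 z [0.061 0.08  0.084] x [-0.0643  0.0706] y [-0.0743 -0.0632 -0.0614]
wrist bank [371. 178.] 3102 z [0.061 0.081 0.084] x [-0.0667  0.0676] y [0.0166 0.0264 0.0296]
wrist bank [417. 177.] 3422 z [0.061 0.081 0.084] x [-0.0658  0.069 ] y [-0.0287 -0.0179 -0.0159]
scene bank [178. 222.] 298 z [0.063 0.081 0.083] x [-0.0669  0.0702] y [0.0154 0.0203 0.0285]
scene bank [159. 228.] 322 z [0.062 0.081 0.083] x [-0.0642  0.0709] y [-0.0317 -0.0258 -0.0171]
scene bank [139. 234.] 292 z [0.065 0.081 0.084] x [-0.0637  0.0719] y [-0.0766 -0.0702 -0.0632]
side bank [287. 133.] 577 z [0.061 0.076 0.085] x [-0.07    0.0465] y [-0.0718 -0.0288 -0.014 ]
side bank [278. 146.] 355 z [0.061 0.076 0.085] x [-0.071   0.0619] y [0.0174 0.0279 0.0316]
slide [-0.0042 -0.2423  0.0414] rot [ 1.000e-04 -1.000e-03 -1.558e-01]
```

Call:
servo_tool(slide=[[-0.001,-0.045,0],[-0.002,-0.09,0],[-0.003,-0.14,0],[-0.004,-0.19,0],[-0.004,-0.22,0]], rot=[[0,0,0],[0,0,0],[0,0,0],[0,0,0],[0,0,0]], fingers=[0.35,0.35,0.35,0.35,0.35])

```text
clock: 36.4
position: [0.5793, 0.1381, 0.1811]
eef_rot: [-180.0, -0.0, -4.5]
ft_force: [-0.7, -0.4, 0.4]
finger_gap: 0.0297
finger_force: 0.0
```

Call:
servo_tool(slide=[[0,-0.012,0],[0,-0.0225,0],[0,-0.0225,0.01],[0,-0.0225,0.03],[0,-0.0225,0.042]], rot=[[0,0,-0.08],[0,0,-0.157],[0,0,-0.157],[0,0,-0.157],[0,0,-0.157]], fingers=[0.35,0.35,0.35,0.35,0.35])

```text
clock: 36.9
position: [0.5807, 0.157, 0.1367]
eef_rot: [180.0, 0.1, 4.2]
ft_force: [-0.4, 0.1, -0.3]
finger_gap: 0.0302
finger_force: 0.0
```

```bash
python3 bk.py; python3 go.py 0.5805 0.160 0.048 4.5
```

```text
36.9 [0.5807 0.157  0.1367] [1.7998e+02 1.0000e-01 4.2200e+00] [11.6 27.5 82.9 -0.  69.7 97.4]
wrist [249. 192.] 3282 unit x [-0.2684 -0.1342] y [0.0597 0.0661 0.0728] ctr [0.5808 0.1604] [0.1393 0.0138] 4.5 z 0.0902 V 254.0
wrist panel x [-0.2966 -0.2867 -0.2826]
side [230. 226.] 354 unit x [-0.2751 -0.1381] y [0.0595 0.0693 0.0743] ctr [0.577  0.1602] [0.1394 0.0166] 5.0 z 0.0907 V 255.0
side panel x [-0.3007 -0.2943 -0.2869]
slide [ 0.0006 -0.0028  0.0884] rot [ 0.0005  0.0034 -0.004 ]
```

Call:
servo_tool(slide=[[0,-0.003,0.02],[0,-0.003,0.04],[0,-0.003,0.06],[0,-0.003,0.08],[0,-0.003,0.089]], rot=[[0,0,-0.004],[0,0,-0.004],[0,0,-0.004],[0,0,-0.004],[0,0,-0.004]], fingers=[0.35,0.35,0.35,0.35,0.35])

```text
clock: 37.5
position: [0.5806, 0.1607, 0.0484]
eef_rot: [180.0, 0.1, 4.6]
ft_force: [0.1, -0.5, -0.3]
finger_gap: 0.03
finger_force: 0.0
```

Call:
servo_tool(slide=[[0,0,0],[0,0,0],[0,0,0],[0,0,0],[0,0,0]], rot=[[0,0,0],[0,0,0],[0,0,0],[0,0,0],[0,0,0]], fingers=[0.05,0.05,0.05,0.05,0.05])

```text
clock: 38.0
position: [0.581, 0.1613, 0.0499]
eef_rot: [-180.0, -0.0, 4.6]
ft_force: [-0.4, -0.3, -1.7]
finger_gap: 0.0123
finger_force: 61.1
```

Call:
servo_tool(slide=[[0,0,-0.015],[0,0,-0.035],[0,0,-0.06],[0,0,-0.09],[0,0,-0.115]], rot=[[0,0,0],[0,0,0],[0,0,0],[0,0,0],[0,0,0]], fingers=[0.05,0.05,0.05,0.05,0.05])

```text
clock: 38.5
position: [0.5811, 0.1613, 0.1675]
eef_rot: [-180.0, -0.1, 4.6]
ft_force: [-0.1, 0.0, -2.5]
finger_gap: 0.0124
finger_force: 61.3
```

```bash
python3 go.py 0.558 -0.1473 0.162 -4.6
```

```text
slide [-0.0479  0.3058  0.0053] rot [-0.0004 -0.0018  0.161 ]
```

Call:
servo_tool(slide=[[-0.003,0.02,0],[-0.009,0.055,0],[-0.014,0.09,0],[-0.02,0.125,0],[-0.025,0.16,0]], rot=[[0,0,0],[0,0,0],[0,0,0],[0,0,0],[0,0,0]], fingers=[0.05,0.05,0.05,0.05,0.05])

```text
clock: 39.0
position: [0.5686, -0.0015, 0.1659]
eef_rot: [180.0, -0.1, 4.6]
ft_force: [0.3, -0.5, -2.7]
finger_gap: 0.0128
finger_force: 61.2
```

Call:
servo_tool(slide=[[-0.006,0.035,0],[-0.012,0.07,0],[-0.017,0.105,0],[-0.021,0.135,0],[-0.023,0.146,0]], rot=[[0,0,0.05],[0,0,0.1],[0,0,0.161],[0,0,0.161],[0,0,0.161]], fingers=[0.05,0.05,0.05,0.05,0.05])

```text
clock: 39.5
position: [0.5575, -0.1501, 0.1657]
eef_rot: [180.0, -0.1, -4.7]
ft_force: [0.7, 1.1, -3.6]
finger_gap: 0.0125
finger_force: 61.3
```

Call:
servo_tool(slide=[[0,0,0],[0,0,0.02],[0,0,0.04],[0,0,0.06],[0,0,0.06]], rot=[[0,0,0],[0,0,0],[0,0,0],[0,0,0],[0,0,0]], fingers=[0.05,0.05,0.05,0.05,0.05])

```text
clock: 40.0
position: [0.5567, -0.1458, 0.1025]
eef_rot: [-179.9, 0.2, -4.5]
ft_force: [0.1, -0.3, -2.8]
finger_gap: 0.0125
finger_force: 61.2
```

```bash
python3 dk.py; python3 go.py 0.558 -0.1473 0.042 -4.6
```

```text
40.0 [ 0.5567 -0.1458  0.1025] [-179.93    0.23   -4.52] 0.0125 [ 0.1 -0.3 -2.8]
wrist ribs [0, 0, 0, 0, 0, 0, 0, 0, 0, 1036, 206, 572, 406, 0, 0, 0, 0, 0, 0, 0, 631, 75, 552, 631, 610, 630, 164, 0, 0, 0, 0, 0, 343, 308, 597, 578, 577, 542, 533, 154, 0, 0, 0, 0, 0, 301, 524, 541, 238, 0]
wrist bank [452. 197.] 6788 z [0.061 0.08  0.084] x [-0.0641  0.0704] y [-0.0742 -0.0632 -0.0615]
wrist bank [324. 193.] 4714 z [0.062 0.082 0.084] x [-0.0519  0.0677] y [0.0161 0.0248 0.0293]
wrist bank [389. 197.] 5929 z [0.061 0.081 0.084] x [-0.0622  0.0688] y [-0.0289 -0.0187 -0.0162]
wrist bank [253. 223.] 6854 z [0.139 0.143 0.145] x [-0.0439  0.068 ] y [0.0631 0.0697 0.0762]
wrist bank [230. 254.] 421 z [0.129 0.149 0.162] x [0.0084 0.0115] y [0.0777 0.0799 0.0823]
wrist bank [277. 254.] 438 z [0.129 0.149 0.162] x [0.0069 0.0118] y [0.057  0.0595 0.0617]
scene ribs [0, 50, 52, 48, 39, 5, 0, 0, 0, 0, 45, 51, 45, 50, 48, 46, 4, 16, 0, 0, 0, 0, 39, 43, 50, 44, 46, 38, 22, 3, 0, 0, 0, 4, 35, 41, 44, 44, 44, 13, 0, 0, 0, 0, 3, 10, 12, 14, 8, 0]
scene bank [198. 208.] 484 z [0.08  0.129 0.157] x [-0.0275  0.0712] y [0.0575 0.064  0.08  ]
scene bank [178. 222.] 306 z [0.062 0.081 0.083] x [-0.0656  0.0697] y [0.0155 0.0204 0.0287]
scene bank [159. 228.] 314 z [0.063 0.081 0.084] x [-0.0662  0.0705] y [-0.0317 -0.0256 -0.0175]
scene bank [139. 234.] 276 z [0.065 0.082 0.084] x [-0.0639  0.0723] y [-0.0766 -0.0701 -0.0633]
side ribs [0, 0, 0, 0, 0, 0, 0, 0, 0, 0, 0, 0, 0, 0, 0, 0, 0, 0, 0, 0, 0, 0, 0, 0, 0, 0, 0, 0, 0, 0, 0, 0, 0, 3, 12, 29, 35, 20, 47, 38, 3, 0, 0, 0, 13, 27, 30, 60, 39, 1]
side bank [279. 141.] 1285 z [0.062 0.102 0.148] x [-0.0715  0.0617] y [-0.0686  0.0742  0.0805]
slide [-0.0005  0.0003  0.0639] rot [ 0.0002 -0.0015  0.0009]
```

Call:
servo_tool(slide=[[0,0,0.015],[0,0,0.03],[0,0,0.045],[0,0,0.055],[0,0,0.06]], rot=[[0,0,0],[0,0,0],[0,0,0],[0,0,0],[0,0,0]], fingers=[0.05,0.05,0.05,0.05,0.05])

```text
clock: 40.65
position: [0.5572, -0.1474, 0.0428]
eef_rot: [-180.0, 0.1, -4.6]
ft_force: [-0.7, 0.4, -4.0]
finger_gap: 0.0128
finger_force: 61.3
```

Call:
servo_tool(slide=[[0,0,0.002],[0,0,0.0035],[0,0,0.0035],[0,0,0.0035],[0,0,0.0035]], rot=[[0,0,0],[0,0,0],[0,0,0],[0,0,0],[0,0,0]], fingers=[0.05,0.05,0.05,0.05,0.05])

```text
clock: 41.15
position: [0.5581, -0.1477, 0.0415]
eef_rot: [180.0, -0.1, -4.6]
ft_force: [0.4, -0.3, 0.6]
finger_gap: 0.0126
finger_force: 61.7
```

Call:
servo_tool(slide=[[0,0,0],[0,0,0],[0,0,0],[0,0,-0.01],[0,0,-0.04]], rot=[[0,0,0],[0,0,0],[0,0,0],[0,0,0],[0,0,0]], fingers=[0.35,0.35,0.35,0.35,0.35])

```text
clock: 41.65
position: [0.5565, -0.1472, 0.0797]
eef_rot: [-179.9, 0.2, -4.6]
ft_force: [0.9, -0.2, 0.4]
finger_gap: 0.0298
finger_force: 0.0
```

Call:
servo_tool(slide=[[0,0,-0.04],[0,0,-0.08],[-0.03,0.02,-0.1],[-0.07,0.045,-0.1],[-0.11,0.067,-0.1]], rot=[[0,0,0],[0,0,0],[0,0,0],[0,0,0],[0,0,0]], fingers=[0.35,0.35,0.2,0,0])

```text
clock: 42.15
position: [0.4415, -0.2061, 0.1822]
eef_rot: [179.9, -0.1, -4.6]
ft_force: [1.5, -2.1, -0.3]
finger_gap: 0.0002
finger_force: 0.0
```

```bash
python3 dk.py | grep -v ribs; python3 chk.py; python3 go.py 0.4435 -0.2055 0.035 -4.6
python3 - <<'E'
from h import *
a=cv2.imread("pics/d_scene.png")[120:320,60:330];b=cv2.imread("pics/d_wrist.png")
cv2.imwrite("pics/d5.png",np.hstack([cv2.resize(a,(400,296)),cv2.resize(b,(395,296))]))
E
```

```text
42.15 [ 0.4415 -0.2061  0.1822] [ 1.7995e+02 -1.0000e-01 -4.5500e+00] 0.0002 [ 1.5 -2.1 -0.3]
wrist bank [174.  67.] 2873 z [0.062 0.082 0.084] x [-0.0675  0.0387] y [0.0601 0.0647 0.0735]
wrist bank [228.  67.] 2485 z [0.067 0.082 0.084] x [-0.0686  0.0372] y [0.0147 0.021  0.0284]
wrist bank [281.  66.] 2472 z [0.068 0.082 0.084] x [-0.0676  0.0374] y [-0.0301 -0.0226 -0.0164]
wrist bank [335.  66.] 2866 z [0.062 0.082 0.084] x [-0.0658  0.0386] y [-0.0751 -0.0663 -0.062 ]
scene bank [196. 217.] 300 z [0.062 0.08  0.083] x [-0.0631  0.071 ] y [0.0608 0.065  0.074 ]
scene bank [178. 222.] 307 z [0.061 0.081 0.084] x [-0.0654  0.0705] y [0.0155 0.0202 0.0289]
scene bank [159. 228.] 330 z [0.063 0.081 0.084] x [-0.0661  0.0707] y [-0.0317 -0.0254 -0.0163]
scene bank [139. 233.] 278 z [0.065 0.081 0.084] x [-0.0643  0.0721] y [-0.0766 -0.0703 -0.0633]
side bank [285. 133.] 647 z [0.061 0.076 0.085] x [-0.0693  0.0638] y [-0.0716 -0.0275 -0.0136]
side bank [278. 146.] 346 z [0.061 0.077 0.084] x [-0.0708  0.0619] y [0.0173 0.0276 0.0325]
side bank [273. 155.] 373 z [0.061 0.076 0.085] x
[... 196 characters left out ...]
 0.0519 hue None
side [284. 135.] 152 [ 0.5463 -0.2311] 0.0669 hue None
side [278. 143.] 155 [ 0.5489 -0.187 ] 0.0675 hue None
side [273. 152.] 175 [ 0.552  -0.1422] 0.0684 hue None
side [320. 194.] 322 [ 0.3913 -0.0195] 0.0328 hue 178.0
side [254. 328.] 648 [0.4423 0.3866] 0.0318 hue 109.0
scene [336. 142.] 165 [0.4474 0.3842] 0.0372 hue 108.0
scene [215. 168.] 201 [ 0.3977 -0.0238] 0.0335 hue 177.0
scene [196. 215.] 210 [ 0.5641 -0.1524] 0.0699 hue 177.0
scene [178. 220.] 217 [ 0.5597 -0.1936] 0.0706 hue 177.0
scene [159. 226.] 254 [ 0.5559 -0.2428] 0.0706 hue None
scene [138. 231.] 246 [ 0.5546 -0.2828] 0.0703 hue None
slide [ 1.000e-04 -2.000e-04  1.468e-01] rot [ 0.0005 -0.0013 -0.0004]
```

View pics/d5.png

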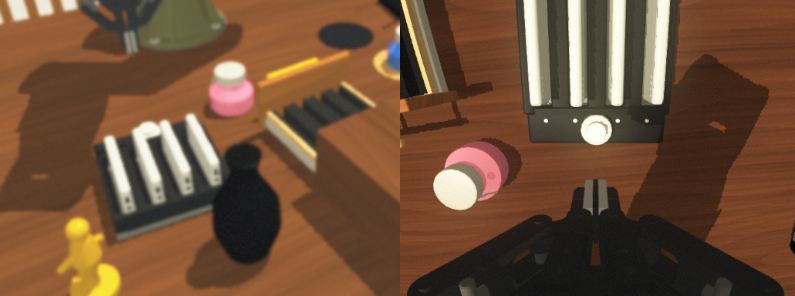

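Picture: all four banks stand in their bays, the drawer is empty, and the shut fingers are above the button. Pressing it now.

Call:
servo_tool(slide=[[0,0,0.035],[0,0,0.07],[0,0,0.105],[0,0,0.13],[0,0,0.145]], rot=[[0,0,0],[0,0,0],[0,0,0],[0,0,0],[0,0,0]], fingers=[0,0,0,0,0])

```text
clock: 42.9
position: [0.443, -0.2045, 0.0338]
eef_rot: [-179.9, 0.1, -4.5]
ft_force: [0.5, 0.9, 0.7]
finger_gap: 0.0001
finger_force: 0.0
```

Call:
servo_tool(slide=[[0,0,0.001],[0,0,0.002],[0,0,0.003],[0,0,0.004],[0,0,0.005]], rot=[[0,0,0],[0,0,0],[0,0,0],[0,0,0],[0,0,0]], fingers=[0,0,0,0,0])

```text
clock: 43.4
position: [0.4431, -0.2057, 0.0315]
eef_rot: [180.0, -0.1, -4.6]
ft_force: [-0.5, 0.4, 0.6]
finger_gap: -0.0001
finger_force: 0.0
```

Call:
servo_tool(slide=[[0,0,0.001],[0,0,0.002],[0,0,0.003],[0,0,0.004],[0,0,0.004]], rot=[[0,0,0],[0,0,0],[0,0,0],[0,0,0],[0,0,0]], fingers=[0,0,0,0,0])

```text
clock: 43.9
position: [0.4428, -0.2056, 0.027]
eef_rot: [180.0, -0.0, -4.6]
ft_force: [-0.0, 0.3, 2.1]
finger_gap: 0.0003
finger_force: 1.2
```

Contact began at about TCP z = 0.029. Pressing deeper.

Call:
servo_tool(slide=[[0,0,0.001],[0,0,0.002],[0,0,0.003],[0,0,0.004],[0,0,0.004]], rot=[[0,0,0],[0,0,0],[0,0,0],[0,0,0],[0,0,0]], fingers=[0,0,0,0,0])

```text
clock: 44.4
position: [0.4428, -0.2056, 0.023]
eef_rot: [180.0, -0.0, -4.6]
ft_force: [-1.1, 1.0, 5.3]
finger_gap: 0.0001
finger_force: 2.3
```

Call:
servo_tool(slide=[[0,0,0.0005],[0,0,0.001],[0,0,0.0015],[0,0,0.0015],[0,0,0.0015]], rot=[[0,0,0],[0,0,0],[0,0,0],[0,0,0],[0,0,0]], fingers=[0,0,0,0,0])

```text
clock: 44.9
position: [0.4429, -0.2057, 0.0225]
eef_rot: [180.0, -0.0, -4.6]
ft_force: [-6.6, 3.4, 19.7]
finger_gap: -0.0001
finger_force: 10.0
```

The button bottomed out (20 N stop). Releasing it, then going to close the drawer.

Call:
servo_tool(slide=[[0,0,-0.01],[0,0,-0.04],[0,0,-0.08],[0,0,-0.125],[0,0,-0.17]], rot=[[0,0,0],[0,0,0],[0,0,0],[0,0,0],[0,0,0]], fingers=[0,0,0,0,0])

```text
clock: 45.4
position: [0.4423, -0.2053, 0.1931]
eef_rot: [-180.0, 0.0, -4.6]
ft_force: [1.3, 0.3, -0.6]
finger_gap: 0.0002
finger_force: 0.0
```

Call:
servo_tool(slide=[[-0.002,-0.045,0],[-0.004,-0.09,0],[-0.006,-0.135,0],[-0.008,-0.18,0],[-0.01,-0.225,0]], rot=[[0,0,0],[0,0,0],[0,0,0],[0,0,0],[0,0,0]], fingers=[0.35,0.35,0.35,0.35,0.35])

```text
clock: 45.9
position: [0.4503, 0.0213, 0.1915]
eef_rot: [-180.0, 0.0, -4.6]
ft_force: [1.3, -0.7, 0.5]
finger_gap: 0.0298
finger_force: 0.0
```

Call:
servo_tool(slide=[[0,-0.033,0],[-0.002,-0.066,0],[-0.002,-0.066,0],[-0.002,-0.066,0],[-0.002,-0.066,0]], rot=[[0,0,-0.14],[0,0,-0.28],[0,0,-0.42],[0,0,-0.56],[0,0,-0.7]], fingers=[0.35,0.35,0.35,0.35,0.35])

```text
clock: 46.4
position: [0.4538, 0.0858, 0.1913]
eef_rot: [-180.0, 0.0, 35.9]
ft_force: [-0.1, 0.3, 0.0]
finger_gap: 0.0301
finger_force: 0.0
```

Call:
servo_tool(slide=[[0,0,0],[0,0,0],[0,0,0],[0,0,0],[0,0,0]], rot=[[0,0,-0.14],[0,0,-0.28],[0,0,-0.42],[0,0,-0.56],[0,0,-0.7]], fingers=[0.35,0.35,0.35,0.35,0.35])

```text
clock: 46.9
position: [0.4539, 0.0855, 0.1913]
eef_rot: [-180.0, 0.0, 76.0]
ft_force: [0.9, 0.0, -0.8]
finger_gap: 0.0298
finger_force: 0.0
```

Call:
servo_tool(slide=[[0,0,0],[0,0,0],[0,0,0],[0,0,0],[0,0,0]], rot=[[0,0,-0.14],[0,0,-0.28],[0,0,-0.325],[0,0,-0.325],[0,0,-0.325]], fingers=[0.35,0.35,0.35,0.35,0.35])

```text
clock: 47.4
position: [0.4539, 0.0855, 0.1914]
eef_rot: [-180.0, -0.0, 94.1]
ft_force: [0.6, 0.1, 0.2]
finger_gap: 0.0297
finger_force: 0.0
```

```bash
python3 chk.py|grep -v None
python3 - <<'E'
from m2 import *
im,d,I=grab("wrist")
X=cloud(d,I);H,S,V=cv2.split(cv2.cvtColor(im,cv2.COLOR_BGR2HSV));z=X[...,2]
for m,c,a in blobs((H>12)&(H<35)&(S>100)&(V>110)&(z>0.08)&(z<0.1),100): print("brass",c.round(),a,cv2.boxPoints(cv2.minAreaRect(X[m][:,:2].astype(np.float32))).round(4).tolist(),np.median(X[m],0).round(4))
E
python3 go.py 0.4550 0.0852 0.058 94.3
```

```text
47.4 [0.4539 0.0855 0.1914] [-179.98   -0.     94.14] 0.0297 [  6.1   6.9 102.2   0.   71.    2. ]
side [320. 194.] 318 [ 0.3912 -0.0191] 0.0333 hue 178.0
side [254. 329.] 606 [0.4434 0.3879] 0.0313 hue 109.0
scene [336. 142.] 165 [0.4475 0.3854] 0.0363 hue 108.0
scene [215. 168.] 198 [ 0.3975 -0.0224] 0.033 hue 177.0
scene [196. 214.] 209 [ 0.5641 -0.1524] 0.0699 hue 177.0
scene [178. 220.] 217 [ 0.5597 -0.1936] 0.0706 hue 177.0
brass [259. 179.] 1714 [[0.4474000036716461, 0.1445000022649765], [0.45559999346733093, 0.024299999698996544], [0.4948999881744385, 0.027000000700354576], [0.4867999851703644, 0.14720000326633453]] [0.4578 0.0923 0.0931]
slide [-0.0003  0.001   0.1334] rot [-0.0002 -0.     -0.0021]
```

Call:
servo_tool(slide=[[0,0.002,0.03],[0,0.002,0.06],[0,0.002,0.09],[0,0.002,0.115],[0,0.002,0.133]], rot=[[0,0,0],[0,0,0],[0,0,0],[0,0,0],[0,0,0]], fingers=[0.35,0.35,0.35,0.35,0.35])

```text
clock: 48.05
position: [0.4555, 0.0856, 0.0569]
eef_rot: [-179.9, 0.0, 94.2]
ft_force: [0.5, -0.8, 0.7]
finger_gap: 0.0298
finger_force: 0.0
```

Call:
servo_tool(slide=[[0,0,0],[0,0,0],[0,0,0],[0,0,0],[0,0,0]], rot=[[0,0,0],[0,0,0],[0,0,0],[0,0,0],[0,0,0]], fingers=[0,0,0,0,0])

```text
clock: 48.55
position: [0.4554, 0.0856, 0.0581]
eef_rot: [-179.9, 0.0, 94.2]
ft_force: [-0.3, -0.0, -23.8]
finger_gap: 0.0085
finger_force: 58.2
```

Call:
servo_tool(slide=[[0,0.006,0],[0,0.022,0],[0,0.042,0],[0,0.062,0],[0,0.08,0]], rot=[[0,0,0],[0,0,0],[0,0,0],[0,0,0],[0,0,0]], fingers=[0,0,0,0,0])

```text
clock: 49.05
position: [0.5365, 0.0918, 0.0581]
eef_rot: [-179.9, -0.0, 94.2]
ft_force: [-3.3, 2.4, -17.8]
finger_gap: 0.0082
finger_force: 58.8
```

Call:
servo_tool(slide=[[0,0.02,0],[0,0.04,0],[0,0.06,0],[0,0.075,0],[0,0.083,0]], rot=[[0,0,0],[0,0,0],[0,0,0],[0,0,0],[0,0,0]], fingers=[0,0,0,0,0])

```text
clock: 49.55
position: [0.6194, 0.0983, 0.0581]
eef_rot: [-180.0, -0.0, 94.3]
ft_force: [-2.6, 5.0, -15.3]
finger_gap: 0.0081
finger_force: 59.4
```

Call:
servo_tool(slide=[[0,0.002,0],[0,0.004,0],[0,0.005,0],[0,0.006,0],[0,0.006,0]], rot=[[0,0,0],[0,0,0],[0,0,0],[0,0,0],[0,0,0]], fingers=[0,0,0,0,0])

```text
clock: 50.05
position: [0.6243, 0.0986, 0.0582]
eef_rot: [-180.0, -0.0, 94.3]
ft_force: [0.1, 5.4, -18.6]
finger_gap: 0.0082
finger_force: 59.1
```

Call:
servo_tool(slide=[[0,0.0005,0],[0,0.001,0],[0,0.0015,0],[0,0.002,0],[0,0.002,0]], rot=[[0,0,0],[0,0,0],[0,0,0],[0,0,0],[0,0,0]], fingers=[0,0,0,0,0])

```text
clock: 50.55
position: [0.6249, 0.0987, 0.0581]
eef_rot: [-179.7, -0.0, 94.3]
ft_force: [-13.1, 3.6, -11.4]
finger_gap: 0.0081
finger_force: 59.9
```

Call:
servo_tool(slide=[[0,0,0],[0,0,0],[0,0,0],[0,0,0],[0,0,-0.005]], rot=[[0,0,0],[0,0,0],[0,0,0],[0,0,0],[0,0,0]], fingers=[0.35,0.35,0.35,0.35,0.35])

```text
clock: 51.05
position: [0.6266, 0.0982, 0.0636]
eef_rot: [-180.0, 0.0, 94.2]
ft_force: [0.3, -0.4, -0.3]
finger_gap: 0.0302
finger_force: 0.0
```

Call:
servo_tool(slide=[[0,0,-0.03],[0,0,-0.07],[0,0,-0.11],[0,0,-0.15],[0,0,-0.19]], rot=[[0,0,0],[0,0,0],[0,0,0],[0,0,0],[0,0,0]], fingers=[0.35,0.35,0.35,0.35,0.35])

```text
clock: 51.55
position: [0.6264, 0.0982, 0.256]
eef_rot: [179.9, 0.0, 94.2]
ft_force: [0.5, -0.3, -0.3]
finger_gap: 0.03
finger_force: 0.0
```

Call:
servo_tool(slide=[[0,-0.03,0],[0,-0.07,0],[0,-0.11,0],[0,-0.15,0],[0,-0.18,0]], rot=[[0,0,0],[0,0,0],[0,0,0],[0,0,0],[0,0,0]], fingers=[0.35,0.35,0.35,0.35,0.35])

```text
clock: 52.05
position: [0.4452, 0.0848, 0.2541]
eef_rot: [179.9, 0.0, 94.2]
ft_force: [1.1, -0.1, 0.8]
finger_gap: 0.0298
finger_force: 0.0
```

Call:
servo_tool(slide=[[0,0,0],[0,0,0],[0,0,0],[0,0,0],[0,0,0]], rot=[[0,0,0],[0,0,0],[0,0,0],[0,0,0],[0,0,0]], fingers=[0.35,0.35,0.35,0.35,0.35])

```text
clock: 52.55
position: [0.4475, 0.085, 0.2532]
eef_rot: [-180.0, -0.0, 94.2]
ft_force: [-0.3, 0.2, -0.0]
finger_gap: 0.0298
finger_force: 0.0
```

```bash
python3 chk.py|grep -v None; python3 dk.py | grep scene.bank
python3 - <<'E'
from m2 import *
for n in("scene","wrist"):
    im,d,I=grab(n);X=cloud(d,I);H,S,V=cv2.split(cv2.cvtColor(im,cv2.COLOR_BGR2HSV));z=X[...,2]
    for m,c,a in blobs((H>12)&(H<35)&(S>100)&(V>110)&(z>0.08)&(z<0.1)&(X[...,0]>.55)&(abs(X[...,1]-.1)<.1),100): print(n,"brass",c.round(),a,cv2.boxPoints(cv2.minAreaRect(X[m][:,:2].astype(np.float32))).round(4).tolist(),np.median(X[m],0).round(4))
im,d,I=grab("side");cv2.imwrite("pics/fin.png",im)
E
```

```text
52.55 [0.4475 0.085  0.2532] [-179.97   -0.     94.23] 0.0298 [ 6.1  3.1 97.9  0.  79.   1.9]
side [320. 194.] 325 [ 0.3909 -0.0188] 0.0336 hue 178.0
side [254. 328.] 670 [0.4438 0.3873] 0.0321 hue 109.0
scene [336. 142.] 169 [0.4492 0.3862] 0.0369 hue 108.0
scene [215. 168.] 203 [ 0.3984 -0.0218] 0.0337 hue 177.0
scene [196. 215.] 211 [ 0.5654 -0.1502] 0.0688 hue 177.0
scene [178. 220.] 223 [ 0.5597 -0.1936] 0.0706 hue 177.0
scene bank [196. 217.] 303 z [0.062 0.08  0.083] x [-0.0646  0.0702] y [0.0606 0.0647 0.0738]
scene bank [178. 222.] 299 z [0.062 0.081 0.084] x [-0.0659  0.0701] y [0.0154 0.0202 0.0287]
scene bank [159. 228.] 324 z [0.063 0.081 0.084] x [-0.066   0.0713] y [-0.0317 -0.0256 -0.0166]
scene bank [139. 233.] 288 z [0.065 0.082 0.084] x [-0.0641  0.0722] y [-0.0766 -0.0702 -0.0632]
scene brass [300. 193.] 111 [[0.6187999844551086, 0.07410000264644623], [0.6344000101089478, 0.07360000163316727], [0.636900007724762, 0.15389999747276306], [0.6212999820709229, 0.15440000593662262]] [0.629  0.1155 0.0914]
wrist brass [409. 164.] 584 [[0.6132000088691711, 0.15600000321865082], [0.6245999932289124, 0.038600001484155655], [0.6308000087738037, 0.03929999843239784], [0.6194000244140625, 0.1565999984741211]] [0.6217 0.1019 0.0921]
wrist brass [435. 126.] 154 [[0.6212000250816345, 0.14169999957084656], [0.6585999727249146, 0.13950000703334808], [0.6593000292778015, 0.15119999647140503], [0.6219000220298767, 0.1534000039100647]] [0.6409 0.1442 0.0928]
```

View pics/fin.png

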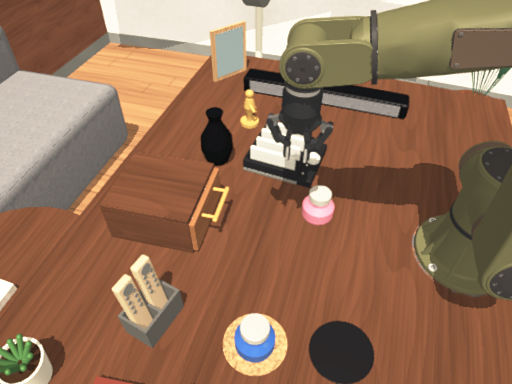

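The final view shows the drawer shut with the handle back at its starting pixel, the jar on the cork mat at (255,335), four banks docked, and the vase, figurine and remotes in their places. Handing in.

```bash
python3 -c "
from bench import bot
print(bot.job_done())"
```

```text
the job is handed in; nothing more can be done
None
```

The job is handed in at about 53 s on the robot's clock: the jar is on the cork mat, all four power banks are in their dock bays, the button was pressed to its stop, and the drawer is shut; the hand-in returned no verdict.

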